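# Tilt a routing template out of its deep bin and mark it

## Task

Take the plywood template out of the deep bin by lifting the edge with the grip fin and drawing it out at a slant from under the bin's inner half-lid, without wedging it hard. Lay it gently on the bed of the marking fixture, fin end at the back stop, slide it flush against both stops and let go; then press the treadle right down to its stop so the arm marks it, and let the treadle come up again. Leave the jar, screwdriver and hammer where they are.

Things in the scene. Friction and masses are not known exactly. Their poses are not given: they have to be found in the camera images.
- bin: Fixed open-topped grey board bin, 205 (x) x 158 (y) x 104 high outside, walls and floor 9 thick: inside 187 x 140, 95 deep. A fixed half-lid inside roofs the robot-side end (see lid_edge), so the template cannot come out level: its +x end must rise over the far wall while the other end leaves from under the half-lid. Origin: centre of underside; x away from the robot to the open end, z up.
- template: Loose plywood plate 170 (x) x 110 (y) x 9 thick, 0.10 to 0.20 kg, with a 60 x 44 window centred at x = -25 and an upright wooden grip fin on its +x end: x = 55 to 85, 12 thick (y = -6 to 6), 50 high (top 59 above the underside). Origin: centre of the underside; x towards the fin, z up. Starts flat on the bin's floor, fin at the open end.
- fin (a point): Point in the middle of the grip fin's thickness, at template x = 70, y = 0, 47 above the template's underside (12 below the fin's top); axes as the template's.
- fixture: Fixed marking fixture: grey bed 190 x 165, top 30 above the bench, with two steel stop bars 20 high, 12 thick: back stop, inner face x = +85 (y = -55 to 67); side stop, inner face y = +55 (x = -80 to 85). At x = -50, y = -86 a 55 long marking arm stands upright (top 107 above the bench, nothing of it nearer than y = -75) and swings onto the template's edge when the treadle goes down. Origin: underside, below home; x away from robot.
- home (a point): On the bed's top: where the template's origin lies when the template is flush against both stops, its x axis along the fixture's x; axes as the fixture's.
- treadle (a joint): Angle of the spring treadle at the fixture's robot side, rad: 0 = up at rest, 0.35 = down at its stop. Steel plate 75 long, 100 wide, hinged at the fixture's front (x = -97, z = 14), free end towards the robot and 0.38 rad up at rest. Takes about 3 N at the pad to start, about 8 N to hold at the stop; springs back when let go.
- treadle_pad (a point): Centre of the rubber pad on the treadle's top face, 55 from the hinge line; it goes down about 19 mm (and hardly forward) when the treadle is pressed to its stop. Axes as the fixture's at rest.
- jar: Bystander: white jar 64 across, 75 high (about 80 with its cap), between bin and fixture. Origin: centre of its underside.
- screwdriver: Bystander: screwdriver 190 long lying beyond the work. Origin: about its middle, on the bench; x along it.
- hammer: Bystander: hammer 250 long lying between bin and fixture, towards the robot. Origin: about its middle, on the bench; x along it.
- bin_floor (a point): Centre of the bin's inner floor, 9 above the bin's underside; axes as the bin's. Inner walls at x = -93.5 and +93.5, y = -70 and +70.
- lid_edge (a point): Middle of the half-lid's free lower edge: bin x = -23.5, 36 above the inner floor. The half-lid is 8 thick, full width, from the inner wall at x = -93.5 to this edge; the mouth is open from here to x = +93.5. The template passes between this edge and the far wall's top at slopes of about 31 to 45 degrees; at 38 degrees it has 4 to 8 mm to spare.
Things that resemble listed ones, but are neither listed nor needed, are in the scene too. Of the things that look like the template, the largest one is meant.

How it is judged:
By the outcome, as a careful person would: the job done as asked, in the order asked, and still so for the second after the job is handed in, with the robot touching nothing.
It also fails if it takes over 58 s, if anything falls off the work surface, if the arm or the gripper's body presses on something with over 40 N, if the wrist force passes 120 N, or if a joint passes its speed limit or range.

## Robot

A 7-joint arm with a two-finger parallel gripper is mounted at the origin on the work surface. World frame = base frame: x ahead of the robot, y to its left, z up, the work surface at z = 0. Lengths are in m, angles in rad, forces in N, time in s.
With the tool pointing down it reaches from about 0.425 to 1.025 m from the base axis. Payload 3.6 kg.
Tool frame: the origin (TCP) lies at the very end of the fingers, on their centre line; the grasp point (between the pads) lies 19 mm behind it; x points along the fingers, y is the direction in which the jaws open and shut, and the axes are right-handed (so a half turn about x gives the same grasp; the last joint's range is limited). The gripper opens to 85 mm and grips with 20 to 120 N. Pads are 22 mm wide; open, the fingers measure 114 mm over their backs; the gripper's body (76 mm by 85 mm) begins 54 mm behind the grasp point. The pads swing forward as they close: fully open they stand 13 mm farther back than shut.
Start: joints at [-1.214, 0.591, 0.048, 1.609, -0.033, 0.943, -0.034], TCP at [0.316, 0.653, 0.194] pointing down, gripper open.
Joint ranges: [-2.69, 2.69], [-0.47, 2.24], [-1.27, 1.36], [0.19, 2.51], [-1.53, 4.68], [0.08, 2.07], [-3.09, 3.09]. Speed limits (rad/s): [2.57, 2.57, 3.14, 3.14, 3.14, 3.14, 3.14].

## Interface

Orientations are given as a unit quaternion [x, y, z, w].
In Python, from workcell import robot, read_camera, camera_params, job gives the robot as it stands. The module is installed in compiled form; this text tells all that it offers.
- The arm moves only by the shell command python3 -m crank 'ROWS' [FORCE]. ROWS is JSON, a list of rows, each a list of 5 numbers: the shift along the tool's x, y, z in m, then the turn about the tool's x in degrees, then the closure, from 0 (fully open) to 1 (shut). In form: [[dx, dy, dz, spin, fingers], ...]. A call has 1 to 12 rows; each row shifts and turns the commanded pose from where the row before left it, along the tool's axes as they then stand; what a row does not reach is not made up. A row lasts 1/12 s, in which the tool goes at most 41.7 mm and 7.16 degrees, less where a joint would pass 70% of its speed; a pose out of reach is approached as far as the arm can. A call with a gripper value outside its range is refused whole. The fingers move at their own pace and stop on an object; FORCE is the grip in N (left out, the last holds). Time passes only in rows, so rows that do not move let the fingers close. It gives the time, the measured TCP pose, the force and the opening at its end, in the units of the state.
- robot.get_state(): the state, without advancing time (a new reading comes with each control period).
- read_camera(name): name is "side" or "top" or "wrist"; returns (picture, depth): 384x512x3 uint8, blue, green, red; 384x512 float32, m along the optical axis (not along the pixel's ray), 0 where there is no reading.
- camera_params(name): a dict with "fovy" (degrees; the focal length in pixels is half the picture's height over the tangent of half this angle, whatever the lens; pixels are square), "cx", "cy" (the principal point, pixels), "rvec" (rotation vector, rad) and "tvec" (3), from world to camera coordinates, as OpenCV has them. Camera axes: x right, y down, z forward; pixel columns grow to the right and rows downward; lengths in m; the calibration is good to about 2 mm. A picture is of the moment at which its call begins: read the wrist's pose just before it. camera_params takes no time and is no camera call; for the wrist camera it gives the pose at the moment of the call.
- job.job_done(): hands the job in, once; it reports no verdict.
The state is a dict: "clock": time; "qpos": joint angles; "joint_vel": joint speeds; "effort": joint torques, N m; "tcp_pos": TCP position; "tool_rot": TCP orientation; "ft_force": force on the tool from outside, world axes, zero at the start; "moment": the same for the moment, N m; "grip_width": finger opening in m.
Only numpy, scipy, OpenCV 4.12 (cv2) and the standard library are available. Lean on these libraries where they do the work, as an engineer would, in place of code of your own. Each camera call takes 0.05 s, during which the arm holds its last target.

## Working session

There is one attempt and no reset: what is moved stays moved. The work goes in short steps, Python scripts to look and compute and a shell command to move; the robot and the scene stay as the last step left them, time stands still between calls to the robot, and variables do not carry over. Pictures are saved under pics/ and viewed, and the job is handed in when it is done.

```bash
mkdir -p pics
cat > h.py <<'E'
import numpy as np, cv2
from workcell import robot, read_camera, camera_params, job
from scipy.spatial.transform import Rotation as R
def cam(n):
    p=camera_params(n); f=192/np.tan(np.radians(p['fovy'])/2)
    K=np.array([[f,0,p['cx']],[0,f,p['cy']],[0,0,1]])
    return K,cv2.Rodrigues(np.array(p['rvec'],float))[0],np.array(p['tvec'],float).ravel(),p
def ray(n,u,v,z,c=None):
    K,Rm,t,_=c or cam(n); o=-Rm.T@t; d=Rm.T@np.linalg.inv(K)@np.array([u,v,1.]); return o+d*(z-o[2])/d[2]
def proj(n,P,c=None):
    K,Rm,t,_=c or cam(n); q=K@(Rm@np.asarray(P,float)+t); return q[:2]/q[2]
def cloud(n,D,c=None):
    K,Rm,t,_=c or cam(n); v,u=np.mgrid[:384,:512]
    q=np.stack([(u-K[0,2])/K[0,0]*D,(v-K[1,2])/K[1,1]*D,D],-1)
    return (q-t)@Rm
def shot(n,name):
    c=cam(n); im,D=read_camera(n); cv2.imwrite(f'pics/{name}.png',im); np.save(f'pics/{name}.npy',D); return im,D,c
def st():
    s=robot.get_state(); r=R.from_quat(s['tool_rot']).as_matrix()
    print('t',round(s['clock'],2),'tcp',np.round(s['tcp_pos'],4),'F',np.round(s['ft_force'],1),'M',np.round(s['moment'],2),'w',round(s['grip_width'],4)); print(np.round(r,3)); print('q',np.round(s['qpos'],3)); return s,r
E
python3 - <<'E'
from h import *
st()
for n in ['side','top','wrist']:
    im,D,c=shot(n,n+'0'); print(n,c[3])
E
```

```text
t 0.0 tcp [0.3155 0.6517 0.1924] F [1.2 0.2 0. ] M [ 0.01  0.03 -0.03] w 0.0855
[[-0.001  0.436  0.9  ]
 [-0.002  0.9   -0.436]
 [-1.    -0.002  0.   ]]
q [-1.214  0.592  0.048  1.61  -0.033  0.943 -0.034]
side {'fovy': 51.35099805600435, 'cx': 253.9170659391183, 'cy': 188.03510521440305, 'rvec': array([ 0.46130564, -2.77769798,  1.07692033]), 'tvec': array([0.51352333, 0.24157825, 0.87733463])}
top {'fovy': 52.6010931692983, 'cx': 260.0651487440674, 'cy': 186.33083825880993, 'rvec': array([ 2.13156464, -2.18506551,  0.14254219]), 'tvec': array([-0.09254053,  0.58806824,  0.99385846])}
wrist {'fovy': 65.09534887294812, 'cx': 259.58915061814554, 'cy': 189.31690805799144, 'rvec': array([-2.41425225, -1.51637974, -0.24849305]), 'tvec': array([-0.7249729 , -0.04377156,  0.38239507])}
```

View pics/top0.png

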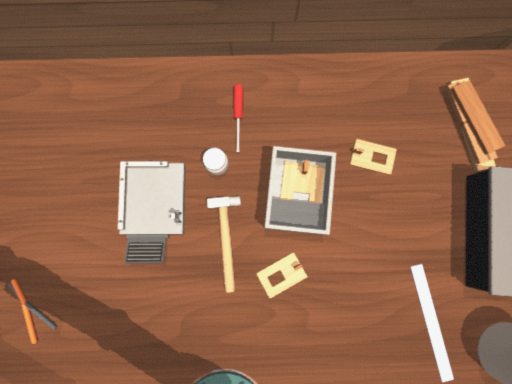

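View pics/side0.png

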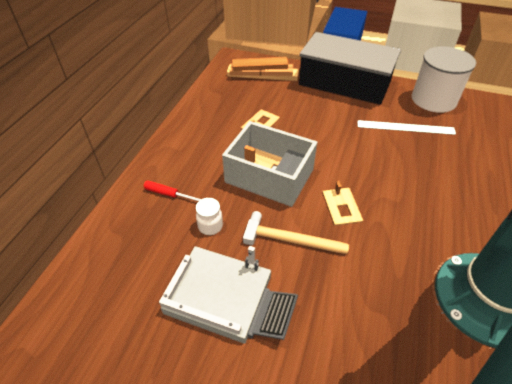

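View pics/wrist0.png

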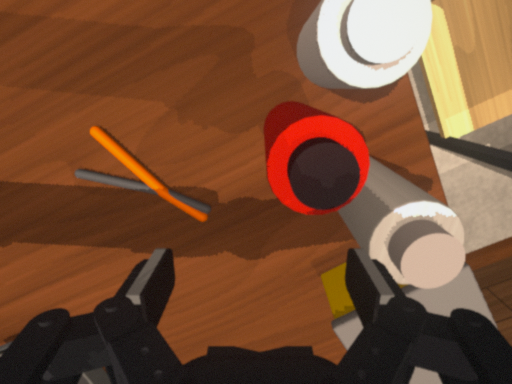

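Run:
```python
import cv2,numpy as np
a=cv2.imread('pics/top0.png')
b=cv2.resize(a[140:245,255:345],None,fx=6,fy=6,interpolation=cv2.INTER_CUBIC)
cv2.imwrite('pics/c1.png',b[:600])
b=cv2.resize(a[150:270,105:195],None,fx=5,fy=5,interpolation=cv2.INTER_CUBIC);cv2.imwrite('pics/c2.png',b[:600])
s=cv2.imread('pics/side0.png')
b=cv2.resize(s[110:230,210:370],None,fx=5,fy=5,interpolation=cv2.INTER_CUBIC);cv2.imwrite('pics/c3.png',b[:600])
```

```text
(no output)
```

View pics/c1.png

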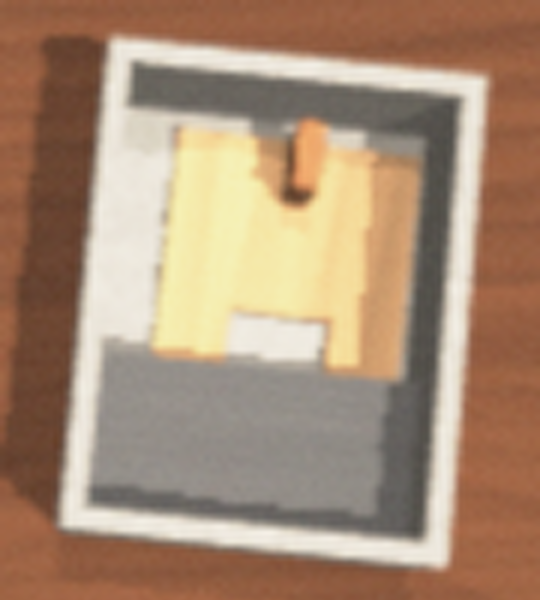

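View pics/c2.png

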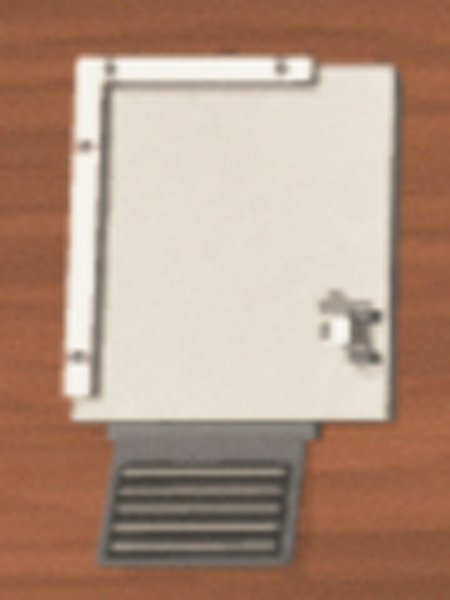

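View pics/c3.png

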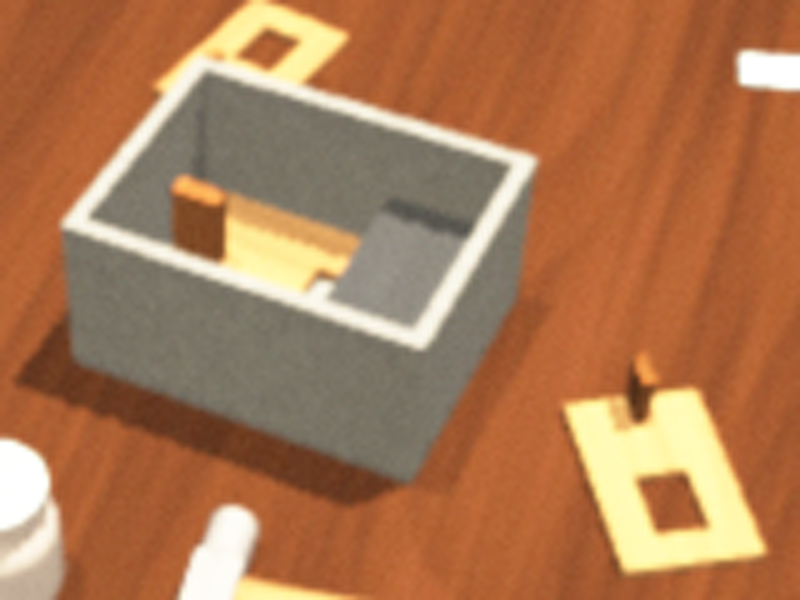

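Candidates for the template: the plate in the bin (top 302,182), a loose plate at (374,157), and a loose plate at (282,275). The plate in the bin is the widest and sits under the half-lid with its fin at the open end, so that is the one I want. The crops confirm it: fin top at about (306,161), plate edges clear. In the fixture crop, the stops are along the top and left, the marking arm is at (174,214) and the treadle is at (146,250).

```bash
cat > m.py <<'E'
from h import *
im=cv2.imread('pics/top0.png');D=np.load('pics/top0.npy');c=cam('top');P=cloud('top',D,c)
def rect(mask,nm):
    mask=mask.astype(np.uint8); n,l,s,_=cv2.connectedComponentsWithStats(mask); k=1+np.argmax(s[1:,4]); m=l==k
    Q=P[m]; r=cv2.minAreaRect((Q[:,:2]*1000).astype(np.float32)); print(nm,m.sum(),'z',np.median(Q[:,2]).round(4),'rect mm',np.round(r[0],1),np.round(r[1],1),'ang',round(r[2],2)); return m,Q
U=np.arange(512)[None,:]*np.ones((384,1));V=np.arange(384)[:,None]*np.ones((1,512))
box=lambda a,b,c_,d:(U>=a)&(U<=b)&(V>=c_)&(V<=d)
Z=P[...,2]
print('bench z',np.median(Z[box(340,360,200,300)]))
rect(box(258,345,140,242)&(abs(Z-.104)<.008),'rim')
rect(box(110,195,150,242)&(Z>.022)&(Z<.062),'fixture')
rect(box(110,195,150,242)&(Z>.042)&(Z<.062),'stops')
b=box(295,318,155,178)&(Z>.055)&(Z<.075); rect(b,'fin')
rect(box(275,330,155,210)&(Z>.012)&(Z<.026)&(im[...,2]>im[...,0].astype(int)+50),'plate')
rect(box(120,172,238,268)&(Z>.008),'treadle')
rect(box(200,230,145,178)&(Z>.04),'jar')
rect(box(345,400,135,175)&(Z>.004)&(im[...,1]>130),'loose1'); rect(box(255,310,250,300)&(Z>.004)&(im[...,1]>130),'loose2')
E
python3 m.py
```

```text
bench z 0.001020831214914129
rim 1100 z 0.1048 rect mm [ 567. -208.] [158.3 205.6] ang 82.55
fixture 4543 z 0.0314 rect mm [562.2 180.5] [165.  189.8] ang 88.73
stops 589 z 0.0506 rect mm [570.3 200.1] [123.3 175. ] ang 88.5
fin 60 z 0.0686 rect mm [ 632.5 -228.6] [11.7 29.6] ang 80.33
plate 1330 z 0.019 rect mm [ 596.6 -222.6] [111.2 104.6] ang 81.32
treadle 988 z 0.0366 rect mm [424.7  73.6] [346.7  64.4] ang 89.54
jar 473 z 0.0752 rect mm [653.7   8.1] [59.7 59. ] ang 75.49
loose1 868 z 0.0071 rect mm [ 602.5 -279.4] [126.  446.4] ang 23.58
loose2 986 z 0.0073 rect mm [ 387.5 -139.7] [157.4 113.7] ang 27.84
```

```bash
python3 -m crank '[[0,0,0,-5.7,0.45],[0,0,0,-5.7,0.45],[0,0,0,-5.7,0.45],[0,-0.034,0.0185,0,0.45],[0,-0.034,0.0185,0,0.45],[0,-0.034,0.0185,0,0.45],[0,-0.034,0.0185,0,0.45],[0,-0.034,0.0185,0,0.45],[0,-0.034,0.0185,0,0.45],[0,-0.034,0.0185,0,0.45],[0,-0.034,0.0185,0,0.45],[0,-0.034,0.0185,0,0.45]]' 20; python3 -c "
from h import *
st()"
```

```text
clock: 1.15
tcp_pos: [0.4342, 0.3229, 0.1935]
tool_rot: [0.054, 0.705, -0.054, 0.705]
ft_force: [1.1, 0.8, 0.1]
grip_width: 0.0471
t 1.15 tcp [0.4342 0.3229 0.1935] F [1.1 0.8 0.1] M [-0.04 -0.02  0.05] w 0.0471
[[-0.     0.152  0.988]
 [-0.     0.988 -0.152]
 [-1.    -0.    -0.   ]]
q [-0.715  0.361 -0.011  2.024  0.006  0.757  0.689]
```

```bash
cat > m2.py <<'E'
from m import *
# plate edges, line fits on top view cloud
m=(box(275,330,155,210)&(Z>.012)&(Z<.026)&(im[...,2]>im[...,0].astype(int)+50)).astype(np.uint8)
Q=P[m>0]; print('plate extents',Q[:,:2].min(0),Q[:,:2].max(0))
r=cv2.boxPoints(cv2.minAreaRect((Q[:,:2]*1000).astype(np.float32))); print(r)
# stop inner faces in bed plane: bed mask z<.04
b=box(110,195,150,242)&(Z>.024)&(Z<.038)
for nm,sel in [('side(left)',[ (v) for v in range(180,225,4)]),]:
    L=[]
    for v in range(176,226):
        u=np.where(b[v])[0]; L.append(P[v,u.min()])
    L=np.array(L); p=np.polyfit(L[:,0],L[:,1],1); print('bed left edge: y=',p,'yaw',np.degrees(np.arctan(p[0])), 'at x=.56:',np.polyval(p,.56))
L=[]
for u in range(132,160):
    v=np.where(b[:,u])[0]; L.append(P[v.min(),u])
L=np.array(L);p=np.polyfit(L[:,1],L[:,0],1); print('bed top edge x=',p,'yaw',-np.degrees(np.arctan(p[0])),'at y=.195',np.polyval(p,.195))
E
python3 m2.py | tail -8
```

```text
loose2 986 z 0.0073 rect mm [ 387.5 -139.7] [157.4 113.7] ang 27.84
plate extents [ 0.54116987 -0.28252798] [ 0.65678125 -0.16047624]
[[ 536.4518  -269.63297]
 [ 649.542   -286.90485]
 [ 666.32825 -176.9945 ]
 [ 553.23804 -159.72263]]
bed left edge: y= [-0.01919425  0.25981977] yaw -1.0996145616356647 at x=.56: 0.24907098950439505
bed top edge x= [0.02206975 0.64174301] yaw -1.264298550079088 at y=.195 0.6460466082063447
```

```bash
python3 -m crank '[[0,-0.035,0.019,0,0.45],[0,-0.035,0.019,0,0.45],[0,-0.035,0.019,0,0.45],[0,-0.035,0.019,0,0.45],[0,-0.035,0.019,0,0.45],[0,-0.035,0.019,0,0.45],[0,-0.035,0.019,0,0.45],[0,-0.035,0.019,0,0.45],[0,-0.035,0.019,0,0.45],[0,-0.035,0.019,0,0.45],[0,-0.035,0.019,0,0.45],[0,-0.035,0.019,0,0.45]]'; python3 -m crank '[[0,-0.035,0.019,0,0.45],[0,-0.035,0.019,0,0.45],[0,-0.02,0.01,0,0.45],[0,0,0,0,0.45]]'
python3 - <<'E'
from h import *
st(); im,D,c=shot('wrist','w1'); print(c[1:3])
E
```

```text
clock: 2.15
tcp_pos: [0.5957, -0.1268, 0.1935]
tool_rot: [0.054, 0.705, -0.054, 0.705]
ft_force: [0.2, 0.2, 0.9]
grip_width: 0.0469
clock: 2.48
tcp_pos: [0.6297, -0.23, 0.1935]
tool_rot: [0.055, 0.704, -0.059, 0.705]
ft_force: [-0.8, -0.9, 0.6]
grip_width: 0.047
t 2.48 tcp [ 0.6297 -0.23    0.1935] F [-0.8 -0.9  0.6] M [-0.06  0.   -0.05] w 0.047
[[ 0.001  0.161  0.987]
 [-0.005  0.987 -0.161]
 [-1.    -0.005  0.002]]
q [ 0.211  0.521  0.1    1.745 -0.059  0.875  1.745]
(array([[ 0.15972733,  0.98714336, -0.00593057],
       [ 0.93391811, -0.14916326,  0.32488042],
       [ 0.31981892, -0.05743095, -0.94573651]]), array([ 0.12636483, -0.66563555,  0.16690872]))
```

View pics/w1.png

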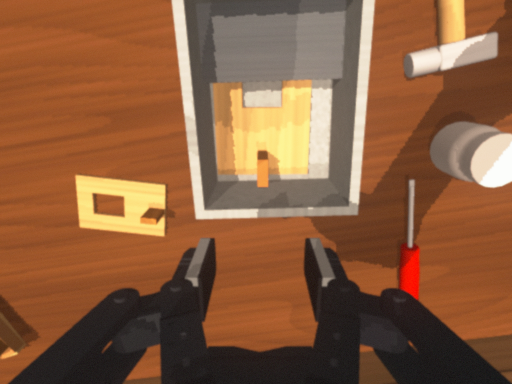

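The wrist view shows the bin with the fin at about (263,170), the half-lid above it at about (275,45), and the plate between x=213 and 311. I'll measure the fin and plate from this view.

Run:
```python
from h import *
im=cv2.imread('pics/w1.png');D=np.load('pics/w1.npy');c=cam('wrist');P=cloud('wrist',D,c);Z=P[...,2]
V,U=np.mgrid[:384,:512]
def rect(m,nm):
    n,l,s,_=cv2.connectedComponentsWithStats(m.astype(np.uint8)); k=1+np.argmax(s[1:,4]); Q=P[l==k]
    r=cv2.minAreaRect((Q[:,:2]*1000).astype(np.float32)); print(nm,len(Q),'z',np.median(Q[:,2]).round(4),np.round(r[0],1),np.round(r[1],1),round(r[2],2)); return l==k
B=(U>250)&(U<280)&(V>140)&(V<200)
rect(B&(Z>.06)&(Z<.076),'fintop')
plate=(U>205)&(U<320)&(V>70)&(V<185)&(abs(Z-.018)<.005)&(im[...,2]>im[...,0].astype(int)+40)
m=rect(plate,'plate')
L=[];Rr=[]
for v in range(100,165,2):
    u=np.where(m[v])[0]; L.append(P[v,u.min()]);Rr.append(P[v,u.max()])
for q in(L,Rr):
    q=np.array(q);p=np.polyfit(q[:,0],q[:,1],1);print('edge yaw',np.degrees(np.arctan(p[0])).round(2),'y at .6',np.polyval(p,.6).round(4))
F=[]
for u in list(range(222,252))+list(range(275,303)):
    v=np.where(m[:,u])[0]; F.append(P[v.max(),u])
F=np.array(F);p=np.polyfit(F[:,1],F[:,0],1);print('far edge yaw',-np.degrees(np.arctan(p[0])).round(2),'x at y=-.23',np.polyval(p,-.23).round(4))
rect((U>165)&(U<385)&(V<225)&(abs(Z-.104)<.005),'rim')
ld=(U>210)&(U<345)&(V<90)&(abs(Z-.053)<.005);rect(ld,'lid')
```

```text
fintop 316 z 0.069 [ 633.1 -222.9] [10.7 29.4] 81.16
plate 7458 z 0.0191 [ 594.9 -216.8] [110.4 108.4] 81.59
edge yaw -8.5 y at .6 -0.2726
edge yaw -8.65 y at .6 -0.1625
far edge yaw -7.9 x at y=-.23 0.6469
rim 6799 z 0.105 [ 576.  -203.1] [158.6 188. ] 82.73
lid 10759 z 0.0543 [ 511.4 -187.4] [131.7  78.1] 78.56
```

```bash
python3 -m crank '[[0,0,0,0,0.45],[0,0,0,0,0.45]]'>/dev/null
python3 - <<'E'
from h import *
st(); im,D,c=shot('wrist','w2'); P=cloud('wrist',D,c);Z=P[...,2]
V,U=np.mgrid[:384,:512]
def rect(m,nm):
    n,l,s,_=cv2.connectedComponentsWithStats(m.astype(np.uint8)); k=1+np.argmax(s[1:,4]); Q=P[l==k]
    r=cv2.minAreaRect((Q[:,:2]*1000).astype(np.float32)); print(nm,len(Q),'z',np.median(Q[:,2]).round(4),np.round(r[0],1),np.round(r[1],1),round(r[2],2)); return l==k
B=(U>240)&(U<290)&(V>140)&(V<200)
rect(B&(Z>.06)&(Z<.076),'fintop')
plate=(U>195)&(U<330)&(V>70)&(V<190)&(abs(Z-.018)<.005)&(im[...,2]>im[...,0].astype(int)+40)
rect(plate,'plate')
s=read_camera('side'); cv2.imwrite('pics/s2.png',s[0]); np.save('pics/s2.npy',s[1]); P=cloud('side',s[1]); Z=P[...,2]; im=s[0]
rect((U>220)&(U<320)&(V>120)&(V<210)&(abs(Z-.104)<.006),'side rim')
rect((U>240)&(U<258)&(V>142)&(V<165)&(abs(Z-.068)<.006),'side fintop')
E
```

```text
t 2.7 tcp [ 0.6291 -0.2188  0.1932] F [-0.2 -0.4  0.1] M [0.03 0.01 0.  ] w 0.047
[[-0.001  0.15   0.989]
 [ 0.002  0.989 -0.15 ]
 [-1.     0.002 -0.001]]
q [ 0.204  0.518  0.092  1.752 -0.061  0.876  1.744]
fintop 317 z 0.0692 [ 634.3 -227.5] [10.7 30.2] 81.17
plate 7415 z 0.0193 [ 595.8 -221.5] [110.3 108.4] 81.47
side rim 872 z 0.1028 [ 569.2 -204.6] [162.4 206.1] 82.88
side fintop 47 z 0.0661 [ 634.7 -224.9] [15.  30.5] 87.16
```

View pics/s2.png

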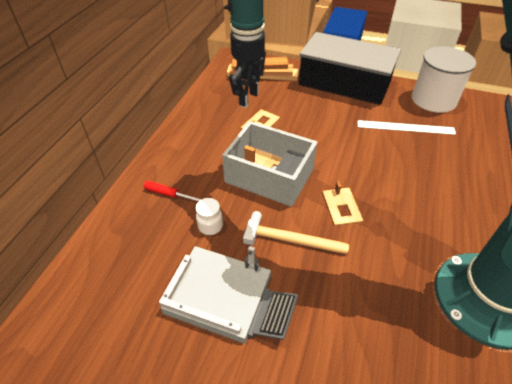

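```bash
python3 -m crank '[[0,-0.0085,0.0055,0,0.45],[0.03,0,0,0,0.45],[0.03,0,0,0,0.45],[0,0,0,0,0.45],[0,0,0,0,0.45]]'
python3 - <<'E'
from h import *
st()
E
```

```text
clock: 3.22
tcp_pos: [0.6323, -0.2297, 0.1323]
tool_rot: [0.054, 0.706, -0.053, 0.704]
ft_force: [0.8, 0.3, 1.9]
grip_width: 0.0471
t 3.22 tcp [ 0.6323 -0.2297  0.1323] F [0.8 0.3 1.9] M [-0.   -0.05 -0.02] w 0.0471
[[-0.004  0.151  0.989]
 [ 0.001  0.989 -0.151]
 [-1.     0.001 -0.004]]
q [ 0.223  0.595  0.085  1.78  -0.068  0.774  1.763]
```

```bash
python3 -m crank '[[0.02,0.0015,0.001,0,0.45],[0.02,0,0,0,0.45],[0.02,0,0,0,0.45],[0.02,0,0,0,0.45],[0.014,0,0,0,0.45],[0,0,0,0,0.45],[0,0,0,0,0.45]]'
python3 - <<'E'
from h import *
st(); shot('wrist','w3');shot('side','s3')
E
```

```text
clock: 3.8
tcp_pos: [0.6354, -0.2292, 0.0403]
tool_rot: [0.054, 0.705, -0.054, 0.705]
ft_force: [-0.4, -0.2, 0.3]
grip_width: 0.0468
t 3.8 tcp [ 0.6354 -0.2292  0.0403] F [-0.4 -0.2  0.3] M [-0.05  0.01  0.04] w 0.0468
[[ 0.001  0.152  0.988]
 [-0.     0.988 -0.152]
 [-1.    -0.     0.001]]
q [ 0.233  0.713  0.07   1.821 -0.079  0.609  1.769]
```

View pics/w3.png

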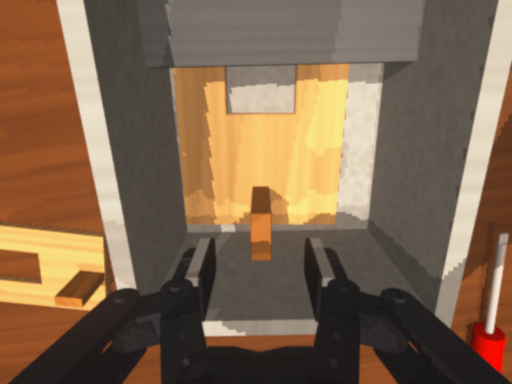

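Fingers straddle the fin symmetrically (fin column 260, fingers at 207 and 313). I'll close on it gently.

```bash
python3 -m crank '[[0,0,0,0,0.7],[0,0,0,0,1],[0,0,0,0,1],[0,0,0,0,1],[0,0,0,0,1],[0,0,0,0,1],[0,0,0,0,1]]' 25
python3 - <<'E'
from h import *
st(); shot('wrist','w4')
E
```

```text
clock: 4.48
tcp_pos: [0.6348, -0.229, 0.0396]
tool_rot: [0.054, 0.705, -0.054, 0.705]
ft_force: [0.6, -0.3, 0.3]
grip_width: 0.0
t 4.48 tcp [ 0.6348 -0.229   0.0396] F [ 0.6 -0.3  0.3] M [-0.01 -0.05 -0.07] w 0.0
[[-0.     0.152  0.988]
 [ 0.     0.988 -0.152]
 [-1.     0.    -0.   ]]
q [ 0.233  0.713  0.069  1.823 -0.08   0.608  1.769]
```

View pics/w4.png

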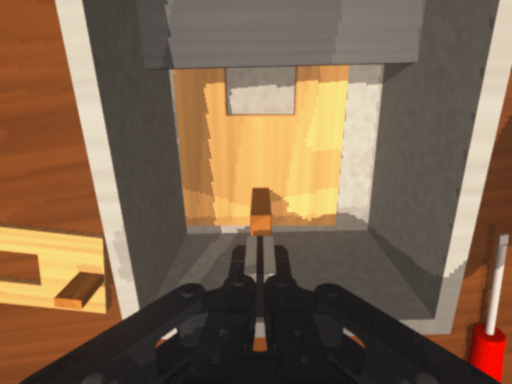

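Width 0: the fingers closed on nothing, and the fin lies on the robot side of them. I'll check positions with depth.

Run:
```python
from h import *
s=robot.get_state();c=cam('wrist');D=np.load('pics/w4.npy');P=cloud('wrist',D,c)
t=np.array(s['tcp_pos']); print('tcp px',proj('wrist',t),'grasp px',proj('wrist',t+[0,0,.019]), 'cam depth',(c[1]@t+c[2])[2])
for v in range(180,345,8): print(v,np.round(P[v,260]*1000,0),np.round(P[v,272]*1000,0), D[v,260].round(3))
im=cv2.imread('pics/w4.png');cv2.imwrite('pics/w4c.png',cv2.resize(im[170:360,180:340],None,fx=4,fy=3))
```

```text
tcp px [257.77088807 219.03972895] grasp px [257.56679146 232.22361175] cam depth 0.19848399791576474
180 [ 614. -224.   20.] [ 615. -216.   21.] 0.211
188 [ 619. -225.   23.] [ 622. -217.   19.] 0.209
196 [ 619. -225.   39.] [ 627. -218.   20.] 0.194
204 [ 619. -225.   54.] [ 633. -219.   20.] 0.18
212 [ 619. -225.   66.] [ 641. -219.   18.] 0.169
220 [ 622. -226.   69.] [ 647. -220.   18.] 0.167
228 [ 627. -226.   70.] [ 657. -221.   11.] 0.167
236 [ 625. -226.   83.] [ 626. -220.   83.] 0.154
244 [ 624. -226.   92.] [ 625. -220.   92.] 0.145
252 [ 625. -226.   99.] [ 626. -221.   99.] 0.139
260 [ 624. -226.  107.] [ 625. -221.  106.] 0.132
268 [ 625. -226.  112.] [ 626. -221.  111.] 0.126
276 [ 626. -226.  116.] [ 624. -221.  119.] 0.123
284 [ 629. -227.  116.] [ 624. -221.  125.] 0.124
292 [ 634. -227.  115.] [ 624. -222.  129.] 0.126
300 [ 638. -228.  115.] [ 624. -222.  134.] 0.128
308 [ 641. -229.  117.] [ 625. -222.  137.] 0.128
316 [ 646. -229.  116.] [ 621. -222.  145.] 0.13
324 [ 660. -231.  105.] [ 624. -222.  145.] 0.144
332 [ 666. -232.  104.] [ 628. -223.  145.] 0.147
340 [ 775. -249.    1.] [ 629. -223.  146.] 0.281
```

View pics/w4c.png

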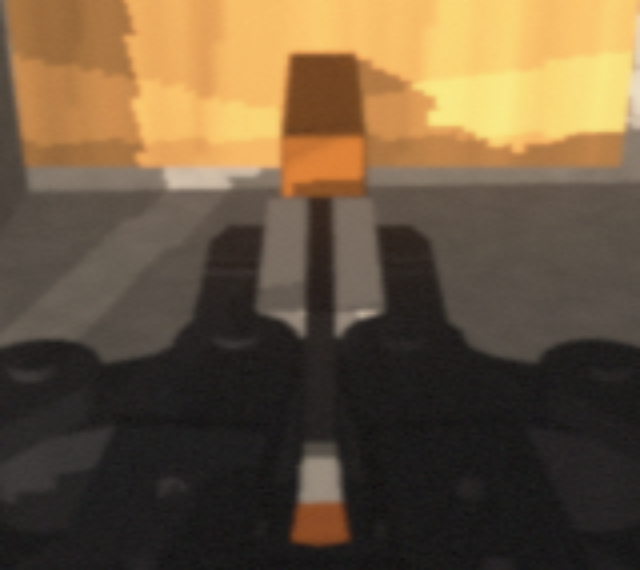

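Run:
```python
from h import *
im,D,c=shot('side','s4'); cv2.imwrite('pics/s4c.png',cv2.resize(im[20:220,200:340],None,fx=3,fy=3,interpolation=cv2.INTER_CUBIC))
```

```text
(no output)
```

View pics/s4c.png

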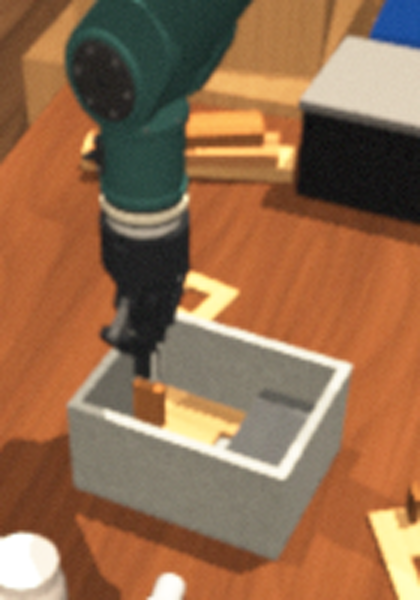

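Run:
```python
from h import *
c=cam('wrist')
s=robot.get_state();t=np.array(s['tcp_pos']);r=R.from_quat(s['tool_rot']).as_matrix()
print('cam in tool',np.round(r.T@(-c[1].T@c[2]-t),4)); print('cam axes in tool\n',np.round(r.T@c[1].T,3))
P=cloud('wrist',np.load('pics/w4.npy'),c); T=(P-t)@r
im=cv2.imread('pics/w4.png')
for v,us in [(236,(246,252,268,274)),(240,(238,246,252,268,274,282)),(250,(238,246,274,282))]:
    for u in us: print(v,u,np.round(T[v,u]*1000,1),im[v,u])
for n in('side','top'):
    im,D,cc=shot(n,n+'5'); Q=(cloud(n,D,cc)-t)@r
    m=(abs(Q[...,1])<.04)&(abs(Q[...,2])<.03)&(Q[...,0]>-.1)&(Q[...,0]<.02)&(im.max(2)<90)
    if m.sum(): 
        q=Q[m]; print(n,m.sum(),'toolx pctl',np.percentile(q[:,0],[50,90,97,100]).round(4))
    print(n,'tcp px',proj(n,t).round(1))
```

```text
cam in tool [-0.1815  0.0013 -0.0826]
cam axes in tool
 [[ 0.001 -0.323  0.946]
 [ 1.     0.001 -0.   ]
 [-0.001  0.946  0.323]]
236 246 [21.5 -9.  23.8] [76 86 99]
236 252 [-43.1  -2.7 -10.1] [ 86 104 130]
236 268 [-43.7   5.5 -10.4] [ 85 100 119]
236 274 [21.9 12.1 24. ] [72 82 97]
240 238 [ 17.2 -14.8  24.9] [70 80 91]
240 246 [16.7 -8.8 24.6] [ 79  91 104]
240 252 [-48.7  -2.5 -10.8] [ 96 108 124]
240 268 [-48.    5.4 -10.5] [ 97 110 124]
240 274 [16.1 11.9 24.2] [75 88 99]
240 282 [15.2 17.7 23.7] [68 79 91]
250 238 [-51.   -9.4  -6.5] [35 41 51]
250 246 [-57.8  -5.1 -10.5] [ 85  96 108]
250 274 [-50.7   8.4  -6.4] [57 67 76]
250 282 [-50.5  12.3  -6.3] [28 34 45]
side 108 toolx pctl [-0.0851 -0.0565 -0.0504 -0.0484]
side tcp px [249.6 154.7]
top 7 toolx pctl [-0.094  -0.0484 -0.0011  0.0191]
top tcp px [305.3 166.8]
```

The fingertips, measured by the wrist depth and the side view, sit 30–43 mm behind the reported TCP. I'll open up, rise clear and measure the real finger and body outline before going deeper.

```bash
python3 -m crank '[[0,0,0,0,0.45],[0,0,0,0,0.45],[-0.035,0,0,0,0.7],[-0.035,0,0,0,0.7],[-0.035,0,0,0,0.7],[0,0,0,0,0.7],[0,0,0,0,0.7]]'
python3 - <<'E'
from h import *
s,r=st();t=np.array(s['tcp_pos'])
for n in('side','wrist'):
    im,D,cc=shot(n,n+'6'); Q=(cloud(n,D,cc)-t)@r
    m=(abs(Q[...,1])<.08)&(abs(Q[...,2])<.06)&(Q[...,0]>-.2)&(Q[...,0]<.03)&(D>0)
    q=Q[m]*1000
    for a in range(-170,30,10):
        k=(q[:,0]>=a)&(q[:,0]<a+10)
        if k.sum(): print(n,a,k.sum(),'y',q[k,1].min().round(),q[k,1].max().round(),'z',q[k,2].min().round(),q[k,2].max().round())
    print(proj(n,t),proj(n,t-r[:,0]*.04))
im=cv2.imread('pics/side6.png'); cv2.imwrite('pics/s6c.png',cv2.resize(im[0:190,190:340],None,fx=3,fy=3,interpolation=cv2.INTER_CUBIC))
E
```

```text
clock: 5.27
tcp_pos: [0.6368, -0.2299, 0.1476]
tool_rot: [0.053, 0.703, -0.054, 0.707]
ft_force: [-0.3, -0.6, -0.5]
grip_width: 0.0258
t 5.27 tcp [ 0.6368 -0.2299  0.1476] F [-0.3 -0.6 -0.5] M [0.05 0.03 0.  ] w 0.0258
[[ 0.006  0.152  0.988]
 [-0.002  0.988 -0.152]
 [-1.    -0.001  0.006]]
q [ 0.22   0.578  0.089  1.767 -0.068  0.793  1.759]
side -170 54 y 1.0 41.0 z -36.0 24.0
side -160 52 y 14.0 46.0 z -10.0 10.0
side -150 98 y -14.0 55.0 z -19.0 10.0
side -140 140 y -61.0 70.0 z -19.0 13.0
side -130 92 y -55.0 67.0 z -17.0 13.0
side -120 93 y -58.0 63.0 z -17.0 13.0
side -110 95 y -50.0 59.0 z -16.0 12.0
side -100 62 y -48.0 53.0 z -13.0 14.0
side -90 65 y -40.0 48.0 z -12.0 12.0
side -80 34 y -22.0 32.0 z -11.0 5.0
side -70 49 y -14.0 32.0 z -11.0 7.0
side -60 44 y -15.0 30.0 z -10.0 9.0
side -50 39 y -16.0 29.0 z -10.0 9.0
side -40 8 y -12.0 22.0 z -8.0 9.0
[248.37906124 124.34163453] [248.17331033 112.0663874 ]
wrist -130 4517 y -61.0 65.0 z -21.0 -9.0
wrist -120 9714 y -60.0 63.0 z -19.0 4.0
wrist -110 5810 y -55.0 58.0 z -20.0 12.0
wrist -100 6875 y -50.0 53.0 z -15.0 12.0
wrist -90 2783 y -45.0 48.0 z -15.0 12.0
wrist -80 1144 y -33.0 36.0 z -14.0 11.0
wrist -70 887 y -25.0 28.0 z -13.0 10.0
wrist -60 765 y -25.0 28.0 z -13.0 10.0
wrist -50 501 y -25.0 28.0 z -13.0 10.0
wrist -40 15 y -11.0 15.0 z -10.0 -5.0
[256.59874597 225.32552301] [255.91648779 258.01778041]
```

View pics/s6c.png

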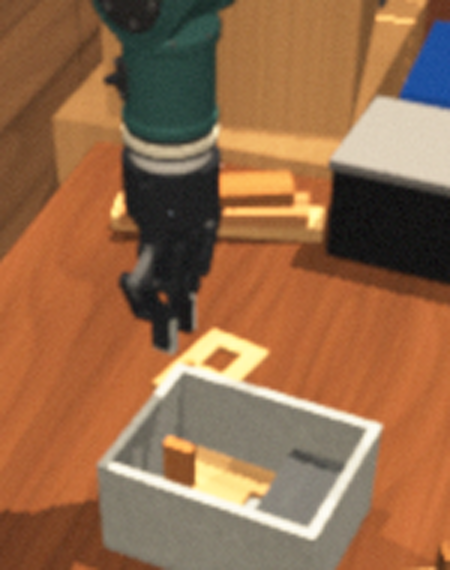

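View pics/wrist6.png

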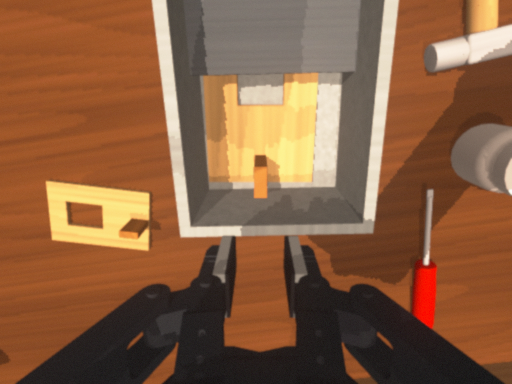

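Both views put the real tips about 38 mm short of the reported TCP. Inside the bin the fin lies about 58 mm from the nearer side wall. With the fingers at 26 mm they span about ±53 mm at rim height, so I'll go in nearly closed, slowly, watching the force.

```bash
python3 -m crank '[[0.03,0.001,-0.0025,0,0.7],[0.03,0,0,0,0.7],[0.02,0,0,0,0.7],[0.015,0,0,0,0.7],[0,0,0,0,0.7],[0,0,0,0,0.7]]'
python3 - <<'E'
from h import *
st(); im,D,c=shot('wrist','w7')
E
```

```text
clock: 5.87
tcp_pos: [0.6305, -0.227, 0.0473]
tool_rot: [0.054, 0.707, -0.053, 0.703]
ft_force: [0.3, 0.0, -0.6]
grip_width: 0.0258
t 5.87 tcp [ 0.6305 -0.227   0.0473] F [ 0.3  0.  -0.6] M [-0.04  0.04 -0.01] w 0.0258
[[-0.005  0.152  0.988]
 [ 0.001  0.988 -0.152]
 [-1.     0.001 -0.005]]
q [ 0.23   0.7    0.071  1.827 -0.079  0.622  1.768]
```

View pics/w7.png

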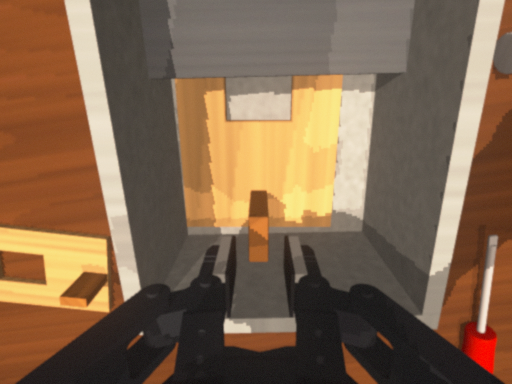

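```bash
python3 -m crank '[[0.01,0,0.001,0,0.7],[0.01,0,0,0,0.7],[0.005,0,0,0,0.7],[0,0,0,0,0.7],[0,0,0,0,0.7]]'
python3 - <<'E'
from h import *
s,r=st();t=np.array(s['tcp_pos']); im,D,c=shot('wrist','w8');shot('side','s8')
Q=(cloud('wrist',D,c)-t)@r; m=(abs(Q[...,1])<.035)&(abs(Q[...,2])<.014)&(Q[...,0]>-.08)&(Q[...,0]<-.02)&(im.max(2)<140)
print(np.percentile(Q[m][:,0],[90,97,99]))
P=cloud('wrist',D,c); V,U=np.mgrid[:384,:512]; m=(U>235)&(U<285)&(V>190)&(V<275)&(abs(P[...,2]-.068)<.006); print('fintop',m.sum(),np.round(cv2.minAreaRect((P[m][:,:2]*1000).astype(np.float32))[0],1),np.round(cv2.minAreaRect((P[m][:,:2]*1000).astype(np.float32))[1],1))
E
```

```text
clock: 6.33
tcp_pos: [0.6331, -0.2277, 0.0242]
tool_rot: [0.054, 0.705, -0.054, 0.705]
ft_force: [0.7, -0.6, 0.0]
grip_width: 0.0254
t 6.33 tcp [ 0.6331 -0.2277  0.0242] F [ 0.7 -0.6  0. ] M [-0.01 -0.01  0.02] w 0.0254
[[-0.001  0.152  0.988]
 [ 0.     0.988 -0.152]
 [-1.     0.    -0.001]]
q [ 0.233  0.733  0.067  1.831 -0.082  0.581  1.77 ]
[-0.04439334 -0.0317822  -0.02380439]
fintop 1180 [ 632.6 -223.2] [19.6 26.7]
```

View pics/w8.png

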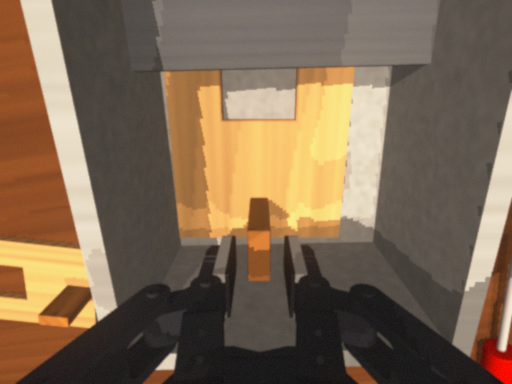

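```bash
python3 -m crank '[[0.006,0,0,0,0.7],[0.006,0,0,0,0.7],[0.006,0,0,0,0.7],[0,0,0,0,0.7],[0,0,0,0,0.7]]'
python3 - <<'E'
from h import *
s,r=st(); im,D,c=shot('wrist','w9');im,D,c=shot('side','s9')
cv2.imwrite('pics/s9c.png',cv2.resize(im[40:220,190:340],None,fx=3,fy=3,interpolation=cv2.INTER_CUBIC))
E
```

```text
clock: 6.85
tcp_pos: [0.6329, -0.2276, 0.0058]
tool_rot: [0.054, 0.706, -0.054, 0.705]
ft_force: [-0.5, 0.8, -0.3]
grip_width: 0.0255
t 6.85 tcp [ 0.6329 -0.2276  0.0058] F [-0.5  0.8 -0.3] M [-0.02 -0.06 -0.06] w 0.0255
[[-0.001  0.152  0.988]
 [ 0.     0.988 -0.152]
 [-1.     0.    -0.001]]
q [ 0.235  0.759  0.064  1.836 -0.084  0.551  1.772]
```

View pics/w9.png

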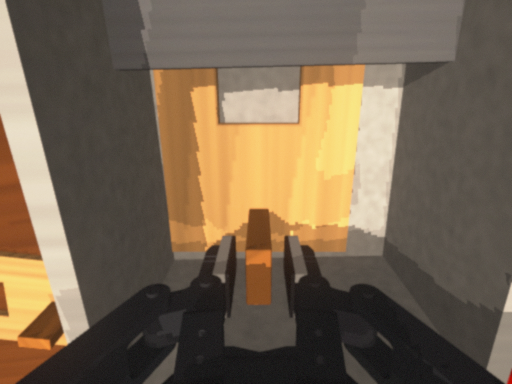

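View pics/s9c.png

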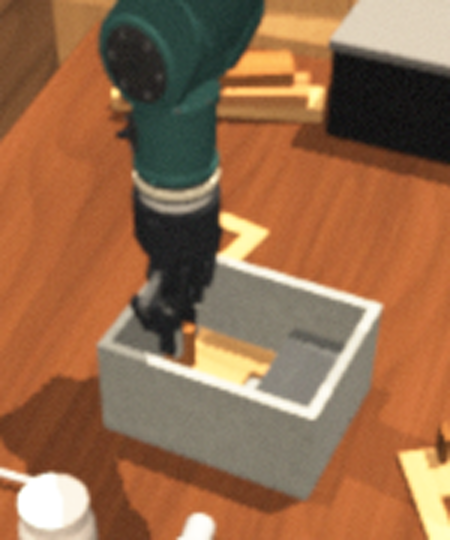

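Now the near finger is in front of the fin, with no contact force. I'll close gently.

```bash
python3 -m crank '[[0,0,0,0,0.8],[0,0,0,0,1],[0,0,0,0,1],[0,0,0,0,1],[0,0,0,0,1]]' 20
python3 - <<'E'
from h import *
s,r=st(); im,D,c=shot('wrist','w10')
E
```

```text
clock: 7.37
tcp_pos: [0.6339, -0.2279, 0.0069]
tool_rot: [0.054, 0.705, -0.054, 0.705]
ft_force: [0.5, 0.2, 0.5]
grip_width: 0.0113
t 7.37 tcp [ 0.6339 -0.2279  0.0069] F [0.5 0.2 0.5] M [-0.02 -0.04  0.03] w 0.0113
[[ 0.001  0.152  0.988]
 [-0.     0.988 -0.152]
 [-1.    -0.     0.001]]
q [ 0.235  0.757  0.064  1.835 -0.084  0.551  1.772]
```

View pics/w10.png

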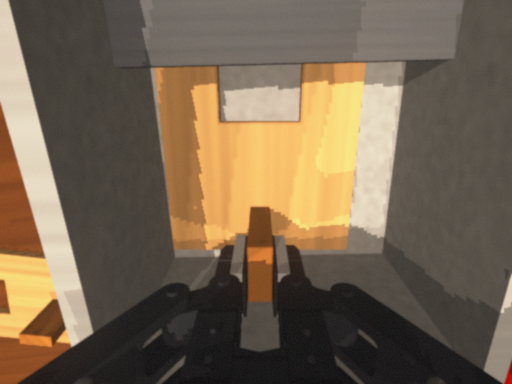

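```bash
cat > plan.py <<'E'
import numpy as np
from scipy.optimize import brentq
h=46
def pts(xp,zp,th):
    c,s=np.cos(th),np.sin(th); f=lambda x,z:np.array([xp+(x-70)*c-(z-h)*s, zp+(x-70)*s+(z-h)*c]); return f
def lidclr(xp,zp,th): # perpendicular clearance lid edge above top surface
    f=pts(xp,zp,th);a=f(0,9); d=np.array([-23.5,36])-a; return -d[0]*np.sin(th)+d[1]*np.cos(th)
def wallclr(xp,zp,th): # far wall inner-top corner below underside
    f=pts(xp,zp,th);a=f(0,0); d=a-np.array([93.5,95]); return -d[0]*np.sin(th)+d[1]*np.cos(th)
def tail(xp,zp,th): return pts(xp,zp,th)(-85,0)
def lead(xp,zp,th): return pts(xp,zp,th)(85,0)
E
python3 - <<'E'
from plan import *
print('tail-on-floor theta vs lid-contact theta for pivot')
for xp,zp in [(68.7,46),(66,60),(62,75),(58,90),(54,105),(50,118),(48,126),(47,132),(46,136),(46,140),(52,142),(60,148)]:
    g=lambda t:tail(xp,zp,t)[1]; 
    try: tf=brentq(g,-.01,1.1)
    except: tf=np.nan
    gl=lambda t:lidclr(xp,zp,t)
    tl=0
    if gl(0)<0: tl=brentq(gl,0,1.1)
    print(xp,zp,'floor th',np.degrees(tf).round(1),'lead',lead(xp,zp,tf).round(0),'tailx',tail(xp,zp,tf)[0].round(0),'lidclr',lidclr(xp,zp,tf).round(1),'| lid th',np.degrees(tl).round(1),'lead',lead(xp,zp,tl).round(0),'tail',tail(xp,zp,tl).round(0))
E
```

```text
tail-on-floor theta vs lid-contact theta for pivot
68.7 46 floor th 0.0 lead [84.  0.] tailx -86.0 lidclr 27.0 | lid th 0.0 lead [84.  0.] tail [-86.   0.]
66 60 floor th 5.3 lead [85. 16.] tailx -84.0 lidclr 21.3 | lid th 0.0 lead [81. 14.] tail [-89.  14.]
62 75 floor th 11.1 lead [86. 33.] tailx -81.0 lidclr 15.2 | lid th 1.3 lead [78. 29.] tail [-92.  25.]
58 90 floor th 17.3 lead [86. 51.] tailx -76.0 lidclr 9.7 | lid th 11.3 lead [82. 48.] tail [-85.  15.]
54 105 floor th 24.0 lead [86. 69.] tailx -69.0 lidclr 5.4 | lid th 20.8 lead [84. 67.] tail [-75.   7.]
50 118 floor th 30.3 lead [86. 86.] tailx -61.0 lidclr 3.4 | lid th 28.5 lead [85. 85.] tail [-64.   4.]
48 126 floor th 34.7 lead [87. 97.] tailx -53.0 lidclr 3.6 | lid th 32.8 lead [86. 95.] tail [-57.   3.]
47 132 floor th 38.2 lead [ 87. 105.] tailx -46.0 lidclr 5.2 | lid th 35.6 lead [ 86. 103.] tail [-52.   4.]
46 136 floor th 40.7 lead [ 87. 111.] tailx -41.0 lidclr 6.6 | lid th 37.5 lead [ 86. 109.] tail [-49.   5.]
46 140 floor th 43.5 lead [ 89. 117.] tailx -35.0 lidclr 9.3 | lid th 39.0 lead [ 87. 114.] tail [-45.   7.]
52 142 floor th 44.9 lead [ 95. 120.] tailx -25.0 lidclr 15.2 | lid th 38.0 lead [ 92. 115.] tail [-42.  10.]
60 148 floor th 49.7 lead [105. 130.] tailx -5.0 lidclr 28.3 | lid th 37.9 lead [100. 121.] tail [-34.  16.]
```

```bash
python3 -m crank '[[-0.007,0.001,-0.001,0,1],[-0.007,0.001,-0.001,-0.6,1],[-0.0075,0.001,-0.001,-0.6,1],[-0.0075,0.001,-0.001,0,1],[0,0,0,0,1],[0,0,0,0,1]]'
python3 - <<'E'
from h import *
s,r=st(); im,D,c=shot('wrist','w11')
E
```

```text
clock: 7.92
tcp_pos: [0.6305, -0.2233, 0.0365]
tool_rot: [0.046, 0.705, -0.046, 0.706]
ft_force: [0.2, -0.4, -0.9]
grip_width: 0.0119
t 7.92 tcp [ 0.6305 -0.2233  0.0365] F [ 0.2 -0.4 -0.9] M [-0.07 -0.07  0.02] w 0.0119
[[ 0.001  0.131  0.991]
 [-0.     0.991 -0.131]
 [-1.    -0.     0.001]]
q [ 0.23   0.711  0.064  1.839 -0.075  0.592  1.78 ]
```

View pics/w11.png

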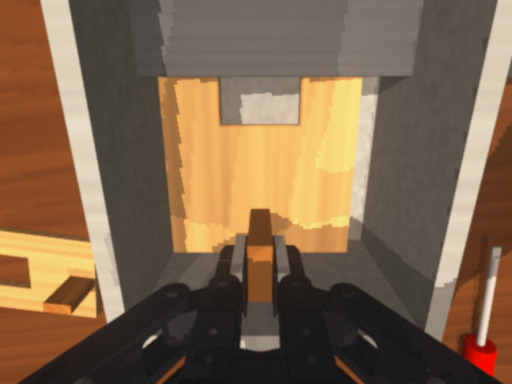

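The fin is held and the plate follows. I'll keep lifting and track the plate's slope from the wrist depth.

```bash
cat > sl.py <<'E'
import sys
from h import *
def slope(name):
    s,r=st();t=np.array(s['tcp_pos']); im,D,c=shot('wrist',name)
    T=(cloud('wrist',D,c)-t)@r; V,U=np.mgrid[:384,:512]; I=im.astype(int)
    m=(U>150)&(U<370)&(V<260)&(D>0)&(I[...,2]>I[...,0]+45)&(abs(T[...,1])<.06)&(T[...,2]>-.13)&(T[...,2]<-.02)&(abs(T[...,1])>.008)&(T[...,0]<.12)&(abs(T[...,0]-.0)<.15)
    n,l,ss,_=cv2.connectedComponentsWithStats(m.astype(np.uint8)); m=l==1+np.argmax(ss[1:,4]) if n>1 else m
    q=T[m]; 
    for _ in range(3):
        A=np.c_[q[:,2],q[:,1],np.ones(len(q))]; p,*_x=np.linalg.lstsq(A,q[:,0],rcond=None); e=q[:,0]-A@p; q=q[abs(e)<max(.003,2*e.std())]
    th=np.degrees(np.arctan(-p[0])); print('N',len(q),'slope deg',th.round(1),'roll',np.degrees(np.arctan(p[1])).round(1),'plate top x at z=0 (mm)',(p[2]*1000).round(1),'res',e.std().round(4),'yrange',np.percentile(q[:,1],[1,99]).round(3),'zrange',q[:,2].min().round(3),q[:,2].max().round(3))
slope(sys.argv[1])
E
python3 -m crank '[[-0.0075,0.001,-0.002,0,1],[-0.0075,0.001,-0.002,0,1],[-0.0075,0.001,-0.002,0,1],[-0.0075,0,-0.002,0,1],[0,0,0,0,1],[0,0,0,0,1]]'; python3 sl.py w12
```

```text
clock: 8.47
tcp_pos: [0.6235, -0.2194, 0.0669]
tool_rot: [0.046, 0.705, -0.047, 0.706]
ft_force: [-0.7, 0.1, -1.2]
grip_width: 0.0116
t 8.47 tcp [ 0.6235 -0.2194  0.0669] F [-0.7  0.1 -1.2] M [-0.02 -0.03  0.03] w 0.0116
[[ 0.002  0.131  0.991]
 [-0.001  0.991 -0.131]
 [-1.    -0.     0.002]]
q [ 0.223  0.662  0.069  1.847 -0.072  0.632  1.775]
N 6083 slope deg 20.2 roll -0.0 plate top x at z=0 (mm) -8.1 res 0.0007 yrange [0.009 0.056] zrange -0.08 -0.02
```

View pics/w12.png

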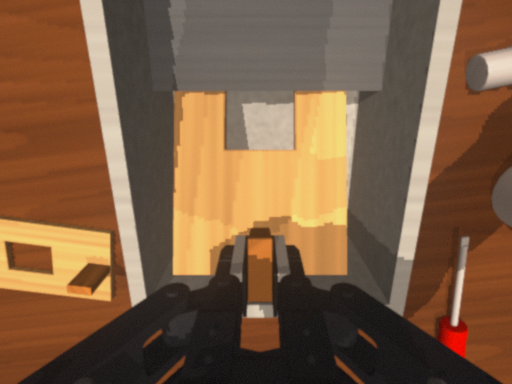

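```bash
python3 -m crank '[[-0.006,0,-0.0015,0,1],[-0.006,0,-0.0015,0,1],[-0.006,0,-0.0015,0,1],[-0.006,0,-0.001,0,1],[-0.005,0,-0.001,0,1],[-0.004,0,0,0,1],[0,0,0,0,1],[0,0,0,0,1]]'; python3 sl.py w13;python3 -c "
from h import *
im,D,c=shot('side','s13'); cv2.imwrite('pics/s13c.png',cv2.resize(im[40:220,190:340],None,fx=3,fy=3,interpolation=cv2.INTER_CUBIC))"
```

```text
clock: 9.18
tcp_pos: [0.6165, -0.2185, 0.0993]
tool_rot: [0.046, 0.705, -0.046, 0.706]
ft_force: [-0.2, -0.2, -1.6]
grip_width: 0.0118
t 9.18 tcp [ 0.6165 -0.2185  0.0993] F [-0.2 -0.2 -1.6] M [-0.01  0.03  0.04] w 0.0118
[[ 0.001  0.131  0.991]
 [-0.     0.991 -0.131]
 [-1.    -0.     0.001]]
q [ 0.22   0.613  0.074  1.847 -0.068  0.683  1.773]
N 4005 slope deg 35.7 roll -0.4 plate top x at z=0 (mm) 0.7 res 0.0008 yrange [0.011 0.056] zrange -0.073 -0.02
```

View pics/w13.png

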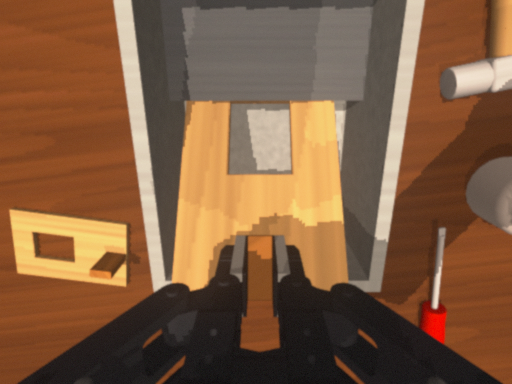

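View pics/s13c.png

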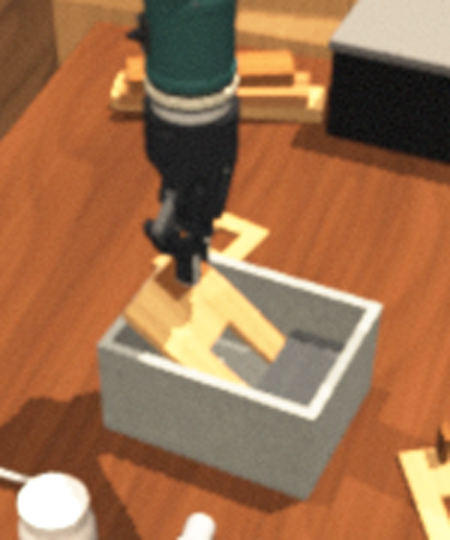

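```bash
python3 -m crank '[[0,0,0,0,1],[-0.0035,0,0.0075,0,1],[-0.0035,0,0.0075,0,1],[-0.0035,0,0.0075,0,1],[-0.0035,0,0.0075,0,1],[-0.006,0,0.0085,0,1],[-0.006,0,0.0085,0,1],[0,0,0,0,1],[0,0,0,0,1]]' 40; python3 sl.py w14
```

```text
clock: 10.03
tcp_pos: [0.6639, -0.2247, 0.1253]
tool_rot: [0.046, 0.705, -0.046, 0.706]
ft_force: [-0.5, 0.0, -1.7]
grip_width: 0.0105
t 10.03 tcp [ 0.6639 -0.2247  0.1253] F [-0.5  0.  -1.7] M [0.01 0.03 0.01] w 0.0105
[[ 0.001  0.131  0.991]
 [-0.     0.991 -0.131]
 [-1.    -0.     0.002]]
q [ 0.209  0.633  0.081  1.721 -0.067  0.789  1.761]
N 6281 slope deg 35.6 roll -0.2 plate top x at z=0 (mm) 0.8 res 0.0008 yrange [0.009 0.056] zrange -0.099 -0.02
```

View pics/w14.png

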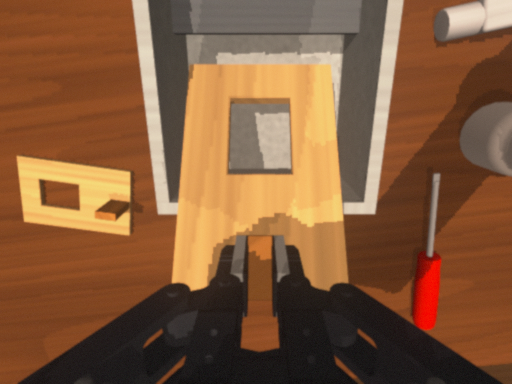

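The tail is now clear of the half-lid (edge at v≈65, lid at v≈30), and the force is only the weight. Next I'll lift out and carry it over high.

```bash
python3 -m crank '[[-0.012,0,0.005,0,1],[-0.02,0,0.002,0,1],[-0.025,0,0,0,1],[-0.025,0,0,0,1],[-0.02,0,0,0,1],[-0.01,0,0,0,1],[0,0.01,0,-3.2,1],[0,0.015,-0.004,-3.1,1],[0,0.025,-0.006,0,1],[0,0.03,-0.008,0,1],[0,0.03,-0.008,0,1],[0,0.03,-0.008,0,1]]' 60; python3 -m crank '[[0,0.03,-0.008,0,1],[0,0.03,-0.008,0,1],[0,0.03,-0.008,0,1],[0,0.03,-0.008,0,1],[0,0.03,-0.008,0,1],[0,0.03,-0.008,0,1],[0,0.03,-0.008,0,1],[0,0.025,-0.008,0,1],[0,0.015,-0.006,0,1],[0,0,0,0,1],[0,0,0,0,1]]'; python3 sl.py w15; python3 -c "
from h import *
shot('side','s15'); shot('top','t15')"
```

```text
clock: 11.08
tcp_pos: [0.6387, -0.0836, 0.2354]
tool_rot: [0.008, 0.708, -0.008, 0.706]
ft_force: [0.2, 0.2, -0.6]
grip_width: 0.0103
clock: 12.0
tcp_pos: [0.5746, 0.1673, 0.2358]
tool_rot: [0.006, 0.708, -0.007, 0.706]
ft_force: [-0.0, -0.4, -0.4]
grip_width: 0.0106
t 12.0 tcp [0.5746 0.1673 0.2358] F [-0.  -0.4 -0.4] M [-0.03 -0.04  0.  ] w 0.0106
[[-0.002  0.019  1.   ]
 [-0.001  1.    -0.019]
 [-1.    -0.001 -0.002]]
q [-0.359  0.386 -0.     1.86   0.     0.898  1.193]
N 6207 slope deg 35.6 roll -0.1 plate top x at z=0 (mm) 0.9 res 0.0007 yrange [0.009 0.056] zrange -0.099 -0.02
```

View pics/w15.png

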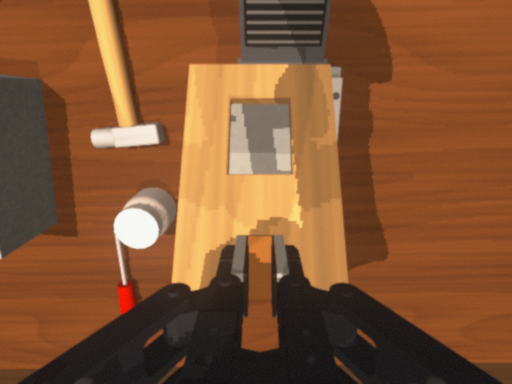

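View pics/s15.png

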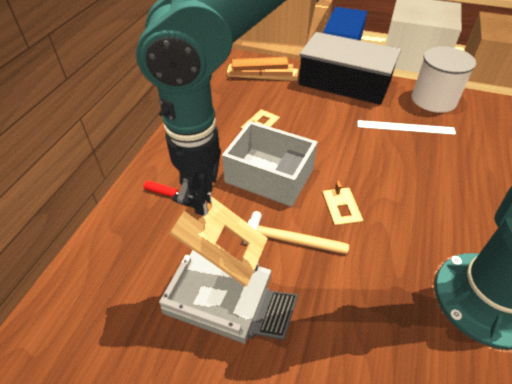

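The side view shows the plate held at 35.6° over the bed, tail down. I'll align it a few mm short of both stops and lower the tail.

```bash
python3 -m crank '[[0,0.011,-0.002,0,1],[0,0.011,-0.002,0,1],[0.025,0,0,0,1],[0.03,0,0,0,1],[0.025,0,0,0,1],[0.02,0,0,0,1],[0.01,0,0,0,1],[0,0,0,0,1],[0,0,0,0,1]]'; python3 sl.py w16
python3 - <<'E'
from h import *
im,D,c=shot('side','s16');cv2.imwrite('pics/s16c.png',cv2.resize(im[130:350,130:320],None,fx=3,fy=2.7,interpolation=cv2.INTER_CUBIC)); shot('top','t16')
E
```

```text
clock: 12.9
tcp_pos: [0.5726, 0.1895, 0.1267]
tool_rot: [0.008, 0.707, -0.007, 0.707]
ft_force: [0.9, 0.2, -0.7]
grip_width: 0.0104
t 12.9 tcp [0.5726 0.1895 0.1267] F [ 0.9  0.2 -0.7] M [-0.08 -0.02 -0.01] w 0.0104
[[-0.     0.021  1.   ]
 [ 0.     1.    -0.021]
 [-1.     0.    -0.   ]]
q [-0.389  0.521 -0.008  1.943  0.006  0.677  1.149]
N 6266 slope deg 35.6 roll -0.2 plate top x at z=0 (mm) 0.9 res 0.0007 yrange [0.009 0.056] zrange -0.099 -0.02
```

View pics/s16c.png

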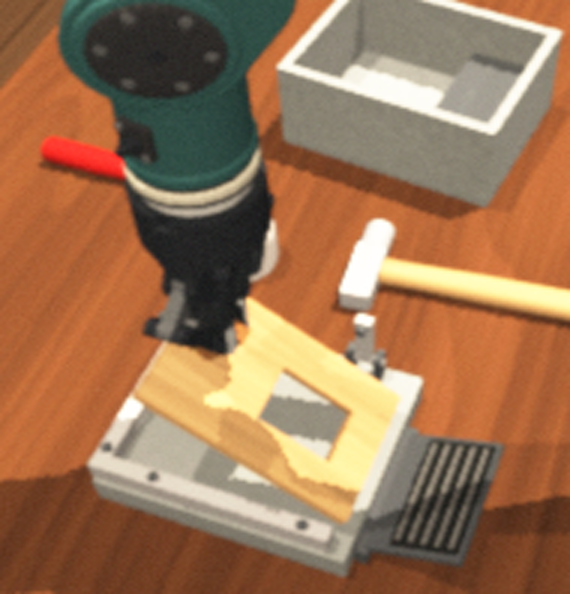

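View pics/w16.png

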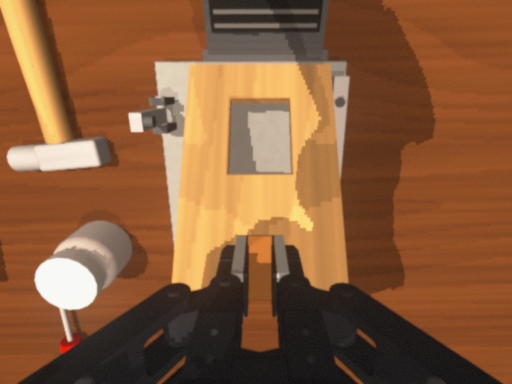

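```bash
python3 -m crank '[[0.004,0,-0.002,0,1],[0.004,0,0,0,1],[0.003,0,0,0,1],[0.002,0,0,0,1],[0.002,0,0,0,1],[0.002,0,0,0,1],[0,0,0,0,1]]' 20; python3 sl.py w17
```

```text
clock: 13.63
tcp_pos: [0.5708, 0.1889, 0.1098]
tool_rot: [0.008, 0.707, -0.008, 0.707]
ft_force: [0.3, 0.6, 2.2]
grip_width: 0.0106
t 13.63 tcp [0.5708 0.1889 0.1098] F [0.3 0.6 2.2] M [-0.03  0.24  0.01] w 0.0106
[[ 0.     0.022  1.   ]
 [ 0.     1.    -0.022]
 [-1.     0.     0.   ]]
q [-0.389  0.542 -0.008  1.959  0.007  0.64   1.148]
N 6159 slope deg 35.7 roll 0.1 plate top x at z=0 (mm) 0.2 res 0.0012 yrange [-0.054 -0.009] zrange -0.119 -0.02
```

Tail contact was gentle, about 4 N. Next I'll swing the fin end down on an arc around the tail.

```bash
python3 -m crank '[[0.005,0,0.006,0,1],[0.005,0,0.006,0,1],[0.005,0,0.005,0,1],[0.005,0,0.005,0,1],[0.005,0,0.0045,0,1],[0.006,0,0.0045,0,1],[0,0,0,0,1]]' 20; python3 sl.py w18
```

```text
clock: 14.27
tcp_pos: [0.6047, 0.1882, 0.0785]
tool_rot: [0.008, 0.706, -0.008, 0.709]
ft_force: [2.6, -0.5, 4.3]
grip_width: 0.0108
t 14.27 tcp [0.6047 0.1882 0.0785] F [ 2.6 -0.5  4.3] M [-0.15 -0.23  0.07] w 0.0108
[[ 0.004  0.022  1.   ]
 [ 0.001  1.    -0.022]
 [-1.     0.001  0.004]]
q [-0.369  0.617 -0.007  1.906  0.009  0.615  1.167]
N 11413 slope deg 19.4 roll -0.0 plate top x at z=0 (mm) -8.0 res 0.0007 yrange [0.009 0.055] zrange -0.13 -0.02
```

View pics/w18.png

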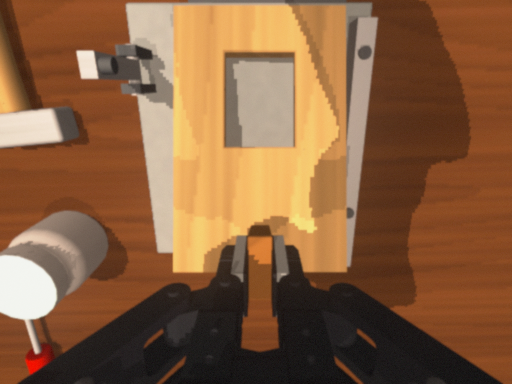

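```bash
python3 -m crank '[[0.006,0,0.0042,0,1],[0.006,0,0.004,0,1],[0.006,0,0.0035,0,1],[0.006,0,0.003,0,1],[0.006,0,0.0028,0,1],[0.005,0,0.0022,0,1],[0.005,0,0.002,0,1],[0.003,0,0.001,0,1],[0,0,0,0,1]]' 20; python3 sl.py w19
```

```text
clock: 15.07
tcp_pos: [0.6237, 0.1877, 0.0348]
tool_rot: [0.008, 0.707, -0.008, 0.707]
ft_force: [2.9, 0.3, 3.0]
grip_width: 0.0105
t 15.07 tcp [0.6237 0.1877 0.0348] F [2.9 0.3 3. ] M [ 0.06  0.03 -0.09] w 0.0105
[[-0.001  0.022  1.   ]
 [-0.     1.    -0.022]
 [-1.    -0.    -0.001]]
q [-0.356  0.697 -0.009  1.877  0.01   0.57   1.178]
N 13627 slope deg 2.4 roll -0.1 plate top x at z=0 (mm) -11.4 res 0.0007 yrange [0.009 0.056] zrange -0.125 -0.02
```

View pics/w19.png

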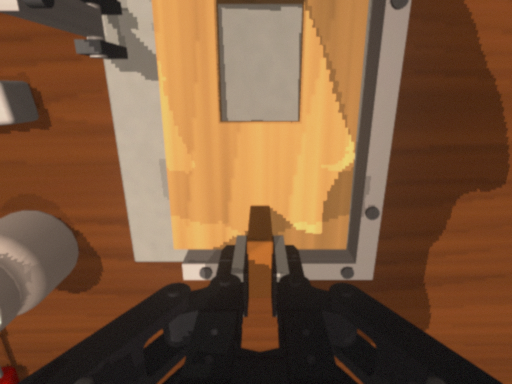

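```bash
python3 -m crank '[[0.002,0,0.0005,0,1],[0.002,0,0,0,1],[0.001,0,0,0,1],[0.001,0,0,0,1],[0,0,0,0,1]]' 20; python3 sl.py w20
python3 - <<'E'
from h import *
s=robot.get_state();t=np.array(s['tcp_pos']);r=R.from_quat(s['tool_rot']).as_matrix()
D=np.load('pics/w20.npy');im=cv2.imread('pics/w20.png').astype(int);T=(cloud('wrist',D)-t)@r
# plate edges and stop inner faces in tool frame along rows/cols
Y=(im[...,2]>im[...,0]+45)
for v in (60,110,160,210,235):
    u=np.where(Y[v,330:400])[0]; print(v,'plate right y',(T[v,330+u.max(),1]*1e3).round(1), [ (k,round(T[v,k,0]*1e3),round(T[v,k,1]*1e3,1)) for k in range(330+u.max()-2,330+u.max()+34,4)])
for u in (200,225,310,335):
    v=np.where(Y[200:275,u])[0].max()+200; print(u,'plate far z',(T[v,u,2]*1e3).round(1),[(k,round(T[k,u,0]*1e3),round(T[k,u,2]*1e3,1)) for k in range(v-2,v+28,3)])
E
```

```text
clock: 15.53
tcp_pos: [0.6244, 0.1877, 0.0295]
tool_rot: [0.008, 0.707, -0.008, 0.707]
ft_force: [2.3, -0.1, 3.7]
grip_width: 0.0108
t 15.53 tcp [0.6244 0.1877 0.0295] F [ 2.3 -0.1  3.7] M [ 0.06  0.05 -0.04] w 0.0108
[[-0.     0.021  1.   ]
 [-0.     1.    -0.021]
 [-1.    -0.    -0.   ]]
q [-0.355  0.705 -0.009  1.877  0.011  0.56   1.178]
N 13919 slope deg 0.3 roll -0.1 plate top x at z=0 (mm) -11.5 res 0.0007 yrange [0.009 0.056] zrange -0.124 -0.02
60 plate right y 58.8 [(363, -11, np.float64(55.0)), (367, -2, np.float64(60.1)), (371, -4, np.float64(61.4)), (375, -11, np.float64(61.2)), (379, -18, np.float64(61.0)), (383, -22, np.float64(61.4)), (387, -21, np.float64(63.6)), (391, -22, np.float64(65.4)), (395, -21, np.float64(67.6))]
110 plate right y 59.3 [(358, -11, np.float64(55.1)), (362, -2, np.float64(60.1)), (366, -7, np.float64(61.0)), (370, -12, np.float64(61.5)), (374, -18, np.float64(61.4)), (378, -22, np.float64(61.7)), (382, -23, np.float64(63.7)), (386, -22, np.float64(65.9)), (390, -22, np.float64(68.0))]
160 plate right y 100.4 [(397, 28, np.float64(98.9)), (401,
[... 1401 characters left out ...]
7)), (268, -66, np.float64(-6.0)), (271, -69, np.float64(-6.6))]
310 plate far z 14.1 [(244, -11, np.float64(12.4)), (247, -3, np.float64(19.5)), (250, -3, np.float64(21.8)), (253, -5, np.float64(22.9)), (256, -9, np.float64(22.2)), (259, -13, np.float64(22.5)), (262, -16, np.float64(22.6)), (265, -19, np.float64(22.6)), (268, -21, np.float64(23.9)), (271, -22, np.float64(25.0))]
335 plate far z 13.4 [(244, -12, np.float64(12.2)), (247, -1, np.float64(20.1)), (250, -2, np.float64(21.8)), (253, -4, np.float64(23.3)), (256, -8, np.float64(22.9)), (259, -13, np.float64(22.2)), (262, -16, np.float64(22.3)), (265, -19, np.float64(22.5)), (268, -21, np.float64(23.4)), (271, -22, np.float64(24.9))]
```

View pics/w20.png

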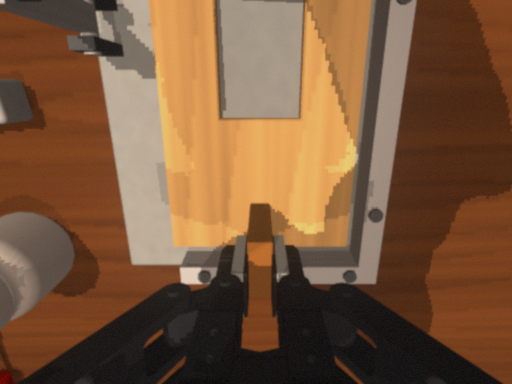

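Flat on the bed (0.3°), with gaps of about 8 mm to the back stop and 5.5 mm to the side stop. I'll slide to the back stop first, with small steps.

```bash
python3 -m crank '[[0,0,0.002,0,1],[0,0,0.002,0,1],[0,0,0.002,0,1],[0,0,0.001,0,1],[0,0,0.001,0,1],[0,0,0.001,0,1],[0,0,0,0,1]]' 30; python3 -m crank '[[0,0,0.001,0,1],[0,0,0,0,1],[0,0,0,0,1]]'
```

```text
clock: 16.17
tcp_pos: [0.6332, 0.1873, 0.0293]
tool_rot: [0.007, 0.707, -0.008, 0.707]
ft_force: [-2.1, 0.1, 0.8]
grip_width: 0.0107
clock: 16.42
tcp_pos: [0.6331, 0.1873, 0.0292]
tool_rot: [0.007, 0.708, -0.008, 0.706]
ft_force: [-5.1, -0.3, 1.7]
grip_width: 0.0105
```

```bash
python3 -m crank '[[0,0.0015,0,0,1],[0,0.0015,0,0,1],[0,0.0015,0,0,1],[0,0.001,0,0,1],[0,0.0005,0,0,1],[0,0,0,0,1]]'; python3 -m crank '[[0,0.001,0,0,1],[0,0,0,0,1],[0,0,0,0,1]]'; python3 sl.py w21
```

```text
clock: 16.92
tcp_pos: [0.6333, 0.191, 0.029]
tool_rot: [0.006, 0.708, -0.009, 0.706]
ft_force: [-4.5, -2.6, 1.7]
grip_width: 0.0108
clock: 17.17
tcp_pos: [0.6333, 0.1919, 0.029]
tool_rot: [0.007, 0.708, -0.009, 0.706]
ft_force: [-3.8, -2.8, 2.1]
grip_width: 0.0106
t 17.17 tcp [0.6333 0.1919 0.029 ] F [-3.8 -2.8  2.1] M [-0.7   1.49  0.09] w 0.0106
[[-0.003  0.022  1.   ]
 [-0.004  1.    -0.022]
 [-1.    -0.004 -0.003]]
q [-0.36   0.715 -0.006  1.851  0.011  0.579  1.175]
N 13984 slope deg 0.3 roll -0.0 plate top x at z=0 (mm) -11.5 res 0.0007 yrange [0.009 0.056] zrange -0.124 -0.02
```

View pics/w21.png

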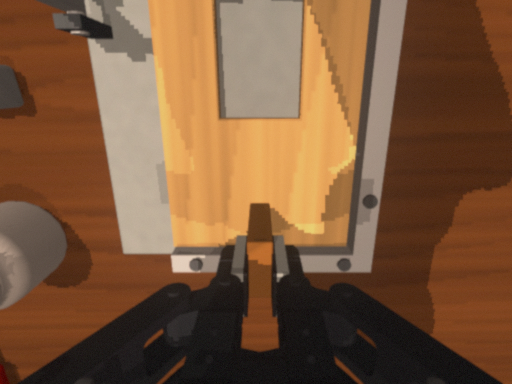

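```bash
python3 -m crank '[[0,0.0005,0,0,1],[0,0.0005,0,0,1],[0,0.0005,0,0,1],[0,0,0,0,1],[0,0,0,0,1]]'; python3 -m crank '[[0,0.0005,0,0,1],[0,0.0005,0,0,1],[0,0,0,0,1],[0,0,0,0,1]]'
cat > gap.py <<'E'
import sys
from h import *
s,r=st();t=np.array(s['tcp_pos']);im,D,c=shot('wrist',sys.argv[1]);T=(cloud('wrist',D,c)-t)@r*1e3
# stop inner face points: heights between plate top and stop top
V,U=np.mgrid[:384,:512]
f=(U>335)&(U<400)&(V<230)&(T[...,0]<-13.5)&(T[...,0]>-18.5)&(T[...,1]>50)&(T[...,1]<75)
p=np.polyfit(T[f][:,2],T[f][:,1],1); print('side face y=',p.round(4),f.sum())
f2=(V>235)&(V<275)&((U<225)|(U>300))&(U>180)&(U<345)&(T[...,0]<-13.5)&(T[...,0]>-18.5)&(T[...,2]>5)&(T[...,2]<35)
q=np.polyfit(T[f2][:,1],T[f2][:,2],1); print('back face z=',q.round(4),f2.sum())
top=(abs(T[...,0]+11)<1.5)&(D>0)&(T[...,1]>30)&(T[...,1]<p[1]+3)&(V<230)&(U<400)
L=[];M=[]
for v in range(20,225,5):
    k=top[v]
    if k.any(): u=np.where(k)[0].max(); L.append(T[v,u]);
L=np.array(L); a=np.polyfit(L[:,2],L[:,1],1); print('plate side edge y=',a.round(4),'at z=-120,0 gap',(np.polyval(p,[-120,0])-np.polyval(a,[-120,0])).round(1))
top=(abs(T[...,0]+11)<1.5)&(D>0)
for u in list(range(182,225,4))+list(range(300,342,4)):
    v=np.where(top[225:280,u])[0]
    if len(v): M.append(T[225+v.max(),u])
M=np.array(M); b=np.polyfit(M[:,1],M[:,2],1); print('plate far edge z=',b.round(4),'gap at y=-45,45',(np.polyval(q,[-45,45])-np.polyval(b,[-45,45])).round(1))
E
python3 gap.py w22
```

```text
clock: 17.63
tcp_pos: [0.6333, 0.1931, 0.029]
tool_rot: [0.006, 0.708, -0.009, 0.706]
ft_force: [-5.4, -3.6, 1.4]
grip_width: 0.011
clock: 17.97
tcp_pos: [0.6333, 0.1931, 0.029]
tool_rot: [0.006, 0.708, -0.01, 0.706]
ft_force: [-4.6, -4.7, 3.6]
grip_width: 0.0109
t 17.97 tcp [0.6333 0.1931 0.029 ] F [-4.6 -4.7  3.6] M [-0.97  1.44  0.11] w 0.0109
[[-0.004  0.022  1.   ]
 [-0.005  1.    -0.022]
 [-1.    -0.005 -0.003]]
q [-0.363  0.716 -0.005  1.85   0.012  0.581  1.172]
side face y= [3.60000e-03 5.59783e+01] 684
back face z= [-4.00000e-03  1.37477e+01] 340
plate side edge y= [2.80000e-03 5.59531e+01] at z=-120,0 gap [-0.1  0. ]
plate far edge z= [-5.50000e-03  1.39269e+01] gap at y=-45,45 [-0.2 -0.1]
```

Run:
```python
import cv2
a=cv2.imread('pics/w22.png'); cv2.imwrite('pics/w22c.png',cv2.resize(a[150:290,160:420],None,fx=3,fy=3))
```

```text
(no output)
```

View pics/w22c.png

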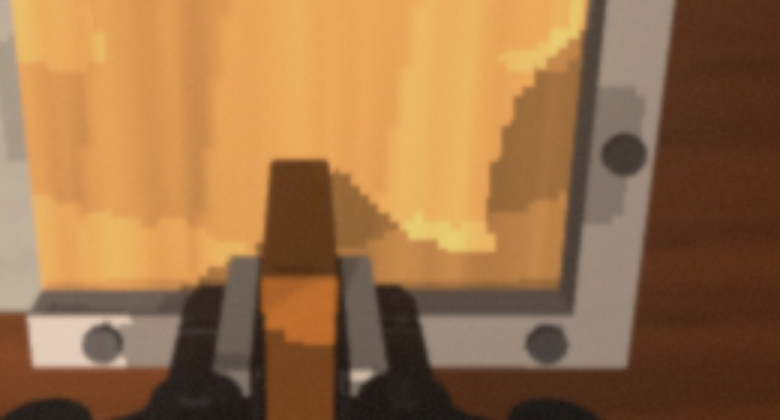

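Flush on both sides: gaps −0.2 to 0.0 mm, and the pose no longer advances while the force rises. Now I'll release, rise and re-check.

```bash
python3 -m crank '[[0,-0.0005,-0.0005,0,1],[0,0,0,0,0.68],[0,0,0,0,0.68],[0,0,0,0,0.68],[0,0,0,0,0.68]]' 20; python3 -m crank '[[-0.01,0,0,0,0.68],[-0.02,0,0,0,0.68],[-0.03,0,0,0,0.68],[-0.03,0,0,0,0.68],[0,0,0,0,0.68],[0,0,0,0,0.68]]'
python3 - <<'E'
from h import *
st(); shot('wrist','w23'); im,D,c=shot('top','t23'); cv2.imwrite('pics/t23c.png',cv2.resize(im[140:280,100:200],None,fx=4,fy=4,interpolation=cv2.INTER_CUBIC))
E
```

```text
clock: 18.43
tcp_pos: [0.6361, 0.1976, 0.0302]
tool_rot: [0.008, 0.706, -0.007, 0.708]
ft_force: [0.1, -0.6, 0.3]
grip_width: 0.0272
clock: 18.93
tcp_pos: [0.6367, 0.1975, 0.1229]
tool_rot: [0.008, 0.705, -0.007, 0.709]
ft_force: [-0.7, 0.4, -1.1]
grip_width: 0.0272
t 18.93 tcp [0.6367 0.1975 0.1229] F [-0.7  0.4 -1.1] M [-0.01  0.04 -0.05] w 0.0272
[[ 0.006  0.021  1.   ]
 [ 0.002  1.    -0.021]
 [-1.     0.003  0.006]]
q [-0.364  0.593 -0.007  1.806  0.006  0.736  1.175]
```

View pics/w23.png

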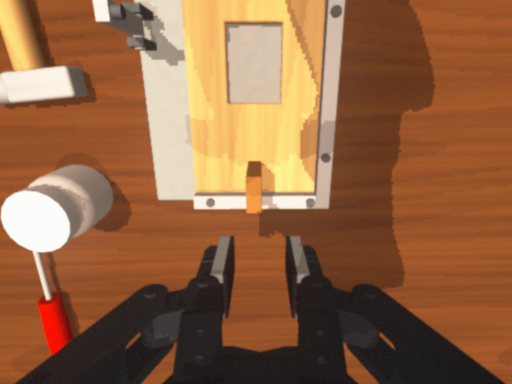

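```bash
python3 -m crank '[[0,0,-0.02,0,1],[0,0,-0.03,0,1],[0,0,-0.03,0,1],[0,0,-0.03,0,1],[0,0,-0.03,0,1],[0,0,-0.03,0,1],[0,0,-0.025,0,1],[0,0,-0.02,0,1],[0,0,0,0,1],[0,0,0,0,1]]' 60
python3 - <<'E'
from h import *
s,r=st(); im=cv2.imread('pics/t23.png');D=np.load('pics/t23.npy');P=cloud('top',D)
V,U=np.mgrid[:384,:512]
m=(V>236)&(V<275)&(U>118)&(U<175)&(P[...,2]>.006)&(P[...,0]>.34)&(P[...,0]<.46)&(im.max(2)<150)
n,l,ss,_=cv2.connectedComponentsWithStats(m.astype(np.uint8));m=l==1+np.argmax(ss[1:,4])
Q=P[m]*1e3; print('treadle',np.round(cv2.minAreaRect(Q[:,:2].astype(np.float32)),1) if 0 else cv2.minAreaRect(Q[:,:2].astype(np.float32)))
for x in range(370,465,8):
    k=abs(Q[:,0]-x)<4
    if k.any(): print(x,Q[k,1].min().round(),Q[k,1].max().round(),np.median(Q[k,2]).round(1))
t=np.array(s['tcp_pos']);im,D,c=shot('wrist','w24');T=(cloud('wrist',D,c)-t)@r
m=(abs(T[...,1])<.03)&(abs(T[...,2])<.016)&(T[...,0]>-.09)&(T[...,0]<-.02); print('tip x',np.percentile(T[m][:,0],[95,99,100]))
E
```

```text
clock: 19.87
tcp_pos: [0.4175, 0.2007, 0.1188]
tool_rot: [0.007, 0.708, -0.007, 0.706]
ft_force: [0.6, 0.1, 0.0]
grip_width: 0.0003
t 19.87 tcp [0.4175 0.2007 0.1188] F [0.6 0.1 0. ] M [-0.   -0.06 -0.  ] w 0.0003
[[-0.002  0.02   1.   ]
 [-0.001  1.    -0.02 ]
 [-1.    -0.001 -0.002]]
q [-0.537  0.389 -0.011  2.246  0.009  0.509  0.996]
treadle ((422.3045959472656, 73.82954406738281), (346.6556091308594, 71.42809295654297), 89.16079711914062)
386 199.0 199.0 7.1
394 147.0 246.0 44.2
402 147.0 247.0 46.0
410 146.0 247.0 43.1
418 146.0 246.0 39.7
426 146.0 246.0 36.6
434 146.0 245.0 33.1
442 146.0 246.0 30.4
450 145.0 245.0 23.7
458 -100.0 246.0 21.1
tip x [-0.0491923  -0.04502415 -0.04230235]
```

View pics/w24.png

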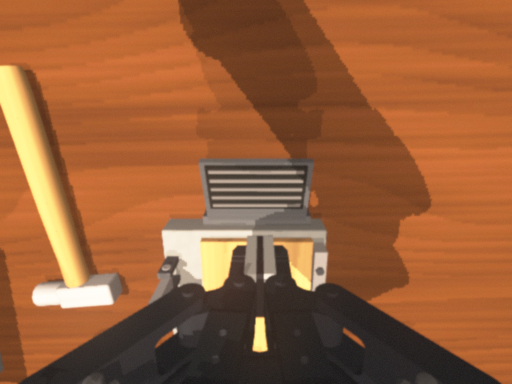

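View pics/t23c.png

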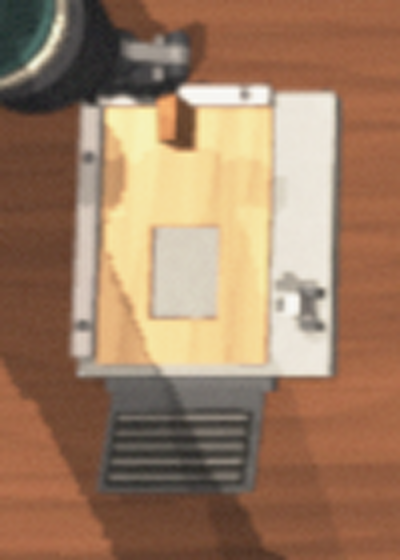

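Treadle: 100 wide, centred at y≈0.196; the pad surface is at z≈0.042 at x≈0.413, which matches the description. I'll go down over it and press slowly, watching the force.

```bash
python3 -m crank '[[0.01,-0.004,-0.004,0,1],[0.02,0,0,0,1],[0.02,0,0,0,1],[0.02,0,0,0,1],[0.02,0,0,0,1],[0.01,0,0,0,1],[0,0,0,0,1],[0,0,0,0,1]]'; python3 -m crank '[[0.003,0,0,0,1],[0.003,0,0,0,1],[0.003,0,0,0,1],[0.003,0,0,0,1],[0,0,0,0,1]]'
python3 - <<'E'
from h import *
s,r=st(); im,D,c=shot('side','s25');cv2.imwrite('pics/s25c.png',cv2.resize(im[200:370,150:330],None,fx=3,fy=3,interpolation=cv2.INTER_CUBIC))
E
```

```text
clock: 20.58
tcp_pos: [0.4159, 0.1971, 0.0192]
tool_rot: [0.008, 0.707, -0.008, 0.707]
ft_force: [0.3, -0.2, -0.1]
grip_width: 0.0006
clock: 21.0
tcp_pos: [0.4152, 0.1972, 0.0075]
tool_rot: [0.008, 0.707, -0.008, 0.707]
ft_force: [-0.2, -0.6, -0.6]
grip_width: 0.0
t 21.0 tcp [0.4152 0.1972 0.0075] F [-0.2 -0.6 -0.6] M [-0.06  0.   -0.03] w 0.0
[[ 0.     0.021  1.   ]
 [-0.     1.    -0.021]
 [-1.    -0.     0.   ]]
q [-0.537  0.606 -0.007  2.314  0.018  0.222  0.989]
```

View pics/s25c.png

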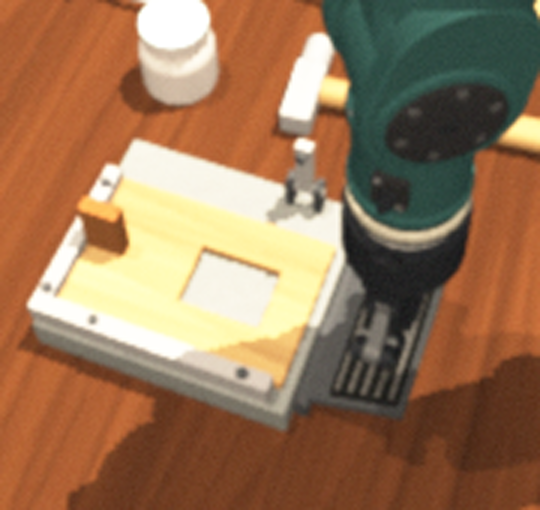

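```bash
python3 -m crank '[[0.003,0,-0.001,0,1],[0.003,0,-0.001,0,1],[0.003,0,0,0,1],[0.003,0,0,0,1],[0,0,0,0,1],[0,0,0,0,1]]'; python3 -m crank '[[0.003,0,0,0,1],[0.003,0,0,0,1],[0,0,0,0,1],[0,0,0,0,1]]'; python3 -c "
from h import *
st()"
```

```text
clock: 21.55
tcp_pos: [0.4124, 0.1972, -0.0046]
tool_rot: [0.007, 0.708, -0.008, 0.707]
ft_force: [-1.7, 1.0, 4.3]
grip_width: 0.0001
clock: 21.88
tcp_pos: [0.4121, 0.197, -0.0104]
tool_rot: [0.007, 0.708, -0.008, 0.706]
ft_force: [-3.5, 1.0, 6.4]
grip_width: -0.0
t 21.88 tcp [ 0.4121  0.197  -0.0104] F [-3.5  1.   6.4] M [0.11 0.62 0.01] w -0.0
[[-0.002  0.021  1.   ]
 [-0.001  1.    -0.021]
 [-1.    -0.001 -0.002]]
q [-0.54   0.644 -0.006  2.323  0.019  0.177  0.986]
```

```bash
python3 -m crank '[[0.003,0,0,0,1],[0.003,0,0,0,1],[0.002,0,0,0,1],[0,0,0,0,1],[0,0,0,0,1]]'; python3 -m crank '[[0.002,0,0,0,1],[0.002,0,0,0,1],[0,0,0,0,1],[0,0,0,0,1]]';  python3 - <<'E'
from h import *
s,r=st(); im,D,c=shot('side','s26');cv2.imwrite('pics/s26c.png',cv2.resize(im[200:370,150:330],None,fx=3,fy=3,interpolation=cv2.INTER_CUBIC))
E
```

```text
clock: 22.3
tcp_pos: [0.4113, 0.1971, -0.0166]
tool_rot: [0.007, 0.708, -0.007, 0.706]
ft_force: [-6.2, 0.2, 29.2]
grip_width: -0.0001
clock: 22.63
tcp_pos: [0.4114, 0.1971, -0.0173]
tool_rot: [0.007, 0.707, -0.007, 0.707]
ft_force: [-11.1, -0.9, 72.0]
grip_width: 0.0001
t 22.63 tcp [ 0.4114  0.1971 -0.0173] F [-11.1  -0.9  72. ] M [-0.2   2.52  0.04] w 0.0001
[[-0.001  0.02   1.   ]
 [ 0.     1.    -0.02 ]
 [-1.     0.    -0.001]]
q [-0.541  0.658 -0.006  2.326  0.019  0.158  0.985]
```

View pics/s26c.png

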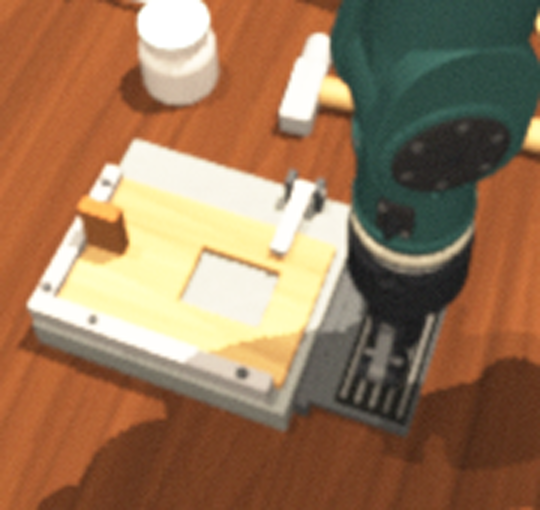

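The treadle is at its hard stop (force jumped to 72 N with no more travel), and the marking arm lies on the template at about crop (290,220). I'll ease off and rise.

```bash
python3 -m crank '[[-0.005,0,0,0,1],[-0.006,0,0,0,1],[-0.006,0,0,0,1],[-0.006,0,0,0,1],[-0.006,0,0,0,1],[-0.01,0,0,0,1],[-0.02,0,0,0,1],[-0.03,0,0,0,1],[-0.03,0,0,0,1],[-0.03,0,0,0,1],[-0.02,0,0,0,1],[0,0,0,0,1]]'; python3 -m crank '[[0,0.03,0.03,0,1],[0,0.03,0.02,0,1],[0,0.03,0,0,1],[0,0.03,0,0,1],[0,0.03,0,0,1],[0,0.03,0,0,1],[0,0.03,0,0,1],[0,0.03,0,0,1],[0,0,0,0,1],[0,0,0,0,1]]'
python3 - <<'E'
from h import *
s,r=st(); im,D,c=shot('side','s27');cv2.imwrite('pics/s27c.png',cv2.resize(im[200:370,150:330],None,fx=3,fy=3,interpolation=cv2.INTER_CUBIC))
im,D,c=shot('top','t27');cv2.imwrite('pics/t27c.png',cv2.resize(im[140:280,100:240],None,fx=4,fy=4,interpolation=cv2.INTER_CUBIC))
E
```

```text
clock: 23.68
tcp_pos: [0.4153, 0.1985, 0.1504]
tool_rot: [0.009, 0.705, -0.006, 0.709]
ft_force: [0.3, 0.2, -0.0]
grip_width: 0.0005
clock: 24.52
tcp_pos: [0.466, 0.4376, 0.1452]
tool_rot: [0.006, 0.708, -0.006, 0.706]
ft_force: [0.3, -1.2, -1.2]
grip_width: 0.0001
t 24.52 tcp [0.466  0.4376 0.1452] F [ 0.3 -1.2 -1.2] M [-0.05 -0.01  0.02] w 0.0001
[[-0.002  0.017  1.   ]
 [-0.001  1.    -0.017]
 [-1.    -0.001 -0.002]]
q [-0.816  0.539 -0.012  1.847  0.007  0.758  0.722]
```

View pics/s27.png

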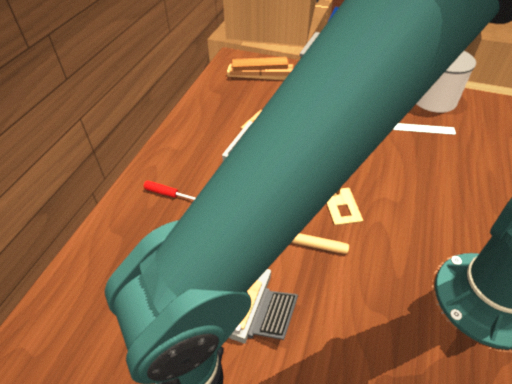

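View pics/t27c.png

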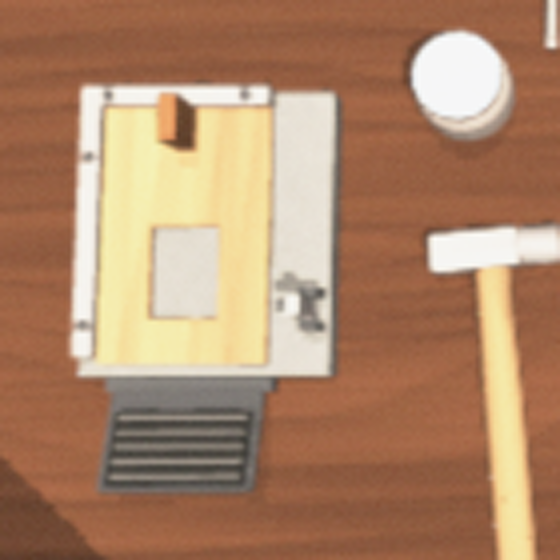

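Run:
```python
from h import *
c=cam('top');a=cv2.imread('pics/top0.png');b=cv2.imread('pics/t27.png')
P0=cloud('top',np.load('pics/top0.npy'),c);P1=cloud('top',np.load('pics/t27.npy'),c)
V,U=np.mgrid[:384,:512]
m=(U>130)&(U<160)&(V>244)&(V<262); print('treadle dz',np.median(P1[m][:,2]-P0[m][:,2]).round(4))
for nm,(x0,x1,y0,y1) in dict(jar=(200,232,145,178),screw=(230,247,80,155),hammer=(205,242,193,295)).items():
    d=cv2.absdiff(a[y0:y1,x0:x1],b[y0:y1,x0:x1]).max(2); print(nm,'px changed',(d>60).sum())
I=b.astype(int);Y=(I[...,2]>I[...,0]+60)&(U>118)&(U<190)&(V>155)&(V<238)&(I[...,1]>120)
m=Y&(abs(P1[...,2]-.04)<.006); Q=P1[m]*1e3; n,l,s,_=cv2.connectedComponentsWithStats(m.astype(np.uint8))
m=l==1+np.argmax(s[1:,4]); Q=P1[m]*1e3; print('plate',cv2.minAreaRect(Q[:,:2].astype(np.float32)))
L=[];M=[]
for v in range(180,226): u=np.where(m[v])[0]; L.append(P1[v,u.min()]*1e3)
L=np.array(L);p=np.polyfit(L[:,0],L[:,1],1);print('side edge yaw',np.degrees(np.arctan(p[0])).round(2),'y at x=560',np.polyval(p,560).round(1))
S=(P1[...,2]>.044)&(P1[...,2]<.056)&(U<195)&(U>112)&(V>150)&(V<240)
L=[]
for v in range(176,222):
    u=np.where(S[v,:140])[0]
    if len(u): L.append(P1[v,u.max()]*1e3)
L=np.array(L);p=np.polyfit(L[:,0],L[:,1],1);print('stop inner edge yaw',np.degrees(np.arctan(p[0])).round(2),'y at 560',np.polyval(p,560).round(1))
```

```text
treadle dz -0.0003
jar px changed 0
screw px changed 0
hammer px changed 0
plate ((562.0250854492188, 194.38186645507812), (112.4972152709961, 168.47503662109375), 88.57652282714844)
side edge yaw -1.22 y at x=560 248.8
stop inner edge yaw -1.57 y at 560 245.9
```

The treadle is back at its rest height (−0.3 mm), the bystanders haven't changed, and the plate's centre and yaw match home. I'll take one closer wrist look at the flushness after marking.

```bash
python3 -m crank '[[0,-0.015,0.01,0,1],[0,-0.025,0.017,0,1],[0,-0.025,0.018,0,1],[0,-0.025,0.018,0,1],[0,-0.025,0.018,0,1],[0,-0.025,0.018,0,1],[0,-0.025,0.018,0,1],[0,-0.025,0.018,0,1],[0,-0.025,0.018,0,1],[0,-0.025,0.018,0,1],[0,0,0,0,1],[0,0,0,0,1]]'
python3 - <<'E'
from h import *
s,r=st();t=np.array(s['tcp_pos']);im,D,c=shot('wrist','w28');P=cloud('wrist',D,c)*1e3
I=im.astype(int);V,U=np.mgrid[:384,:512]
x=np.array([.9998,-.021]);y=np.array([.021,.9998])  # fixture axes
X=P[...,:2]@x;Yy=P[...,:2]@y;Z=P[...,2]
hx=np.array([561,194])@x;hy=np.array([561,194])@y;X=X-hx;Yy=Yy-hy
pl=(abs(Z-39.5)<2.5)&(abs(X)<100)&(abs(Yy)<66)&(D>0)
for x0 in(-60,-20,20,45):
    k=abs(X-x0)<4; f=k&(Z>43)&(Z<48)&(Yy>40)&(Yy<70); print('x',x0,'plate max y',np.percentile(Yy[k&pl&(Yy<62)],99.5).round(1),'side face y',np.median(Yy[f]).round(1) if f.any() else None)
for y0 in(-45,-25,25,40):
    k=abs(Yy-y0)<4; f=k&(Z>43)&(Z<48)&(X>70)&(X<100); print('y',y0,'plate max x',np.percentile(X[k&pl],99.5).round(1),'back face x',np.median(X[f]).round(1) if f.any() else None)
cv2.imwrite('pics/w28c.png',cv2.resize(im[0:260,120:380],None,fx=2.3,fy=2.3))
E
```

```text
clock: 25.62
tcp_pos: [0.6343, 0.1862, 0.1462]
tool_rot: [0.009, 0.707, -0.011, 0.707]
ft_force: [-0.8, -0.4, -0.4]
grip_width: 0.0002
t 25.62 tcp [0.6343 0.1862 0.1462] F [-0.8 -0.4 -0.4] M [-0.03  0.01  0.01] w 0.0002
[[-0.001  0.029  1.   ]
 [-0.003  1.    -0.029]
 [-1.    -0.003 -0.001]]
q [-0.352  0.562 -0.004  1.797  0.007  0.784  1.181]
x -60 plate max y 56.0 side face y 56.2
x -20 plate max y 56.3 side face y 56.4
x 20 plate max y 56.0 side face y 56.5
x 45 plate max y 56.5 side face y 56.4
y -45 plate max x 85.4 back face x 86.3
y -25 plate max x 85.6 back face x 86.4
y 25 plate max x 85.7 back face x 86.2
y 40 plate max x 85.3 back face x 86.3
```

View pics/w28c.png

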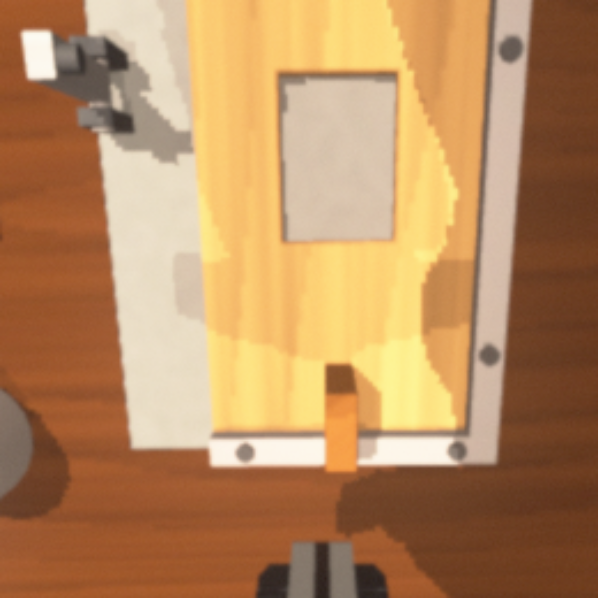

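After marking, the plate is still flush: about 0.2 mm to the side stop and under 1 mm to the back stop (about one pixel), square, with the marking arm upright. The robot is touching nothing, so I'll hand in.

```bash
python3 -c "
from h import *
st(); print(job.job_done())"
```

```text
t 25.67 tcp [0.6331 0.1893 0.1462] F [ 0.   0.1 -0.4] M [ 0.07  0.01 -0.02] w -0.0002
[[-0.002  0.026  1.   ]
 [-0.001  1.    -0.026]
 [-1.    -0.001 -0.001]]
q [-0.354  0.562 -0.007  1.797  0.006  0.784  1.181]
the job is handed in; nothing more can be done
None
```

The template is out of the bin, flush on the marking fixture and marked. The treadle is back up and the job is handed in at 25.7 s.

- **Removal:** I gripped the fin, lifted that edge and drew the plate out at about 36°, brushing the half-lid only lightly. The wrist force there stayed under about 2 N.
- **Placing:** I touched the tail down first, swung the plate flat, slid it against the back stop and then the side stop, and let go. Forces stayed at about 5 N.
- **Treadle:** I pressed until it hit its stop, where the force rose to 72 N with almost no further travel. That is more than was needed, but below the 120 N wrist limit. The marking arm came down on the plate, and the treadle then sprang back up.

**Last checks:**
- **Plate:** the gap was 0 to 0.5 mm at the side stop and 0.6 to 1.0 mm at the back stop, which is about one pixel. Before release, the gap at both stops measured zero. The plate's centre and yaw match home.
- **Treadle and arm:** the treadle is within 0.3 mm of its rest height and the marking arm is upright.
- **Bystanders:** the jar, screwdriver and hammer had not moved in the top view, and the robot was touching nothing.

**What disagreed:** both cameras put the real fingertips about 38 mm short of the reported TCP. The first grasp therefore closed on air just above the fin, with no contact. I corrected for this from then on.

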